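# Turn the row of coin tubes round for the customer

### The job

Move the four coin tubes from the brown sorting rack into the black display rack in reverse order, so that a customer across the bench reads the row the way you see it now: the tube at the left end goes into the right-end pocket, its neighbour beside it, and so on until the right-end tube stands in the left-end pocket. The coloured tabs stay behind and show how the row stood; never let a tube fall over, and leave all four standing upright on the floors of their own pockets.

Things in the scene. Friction and masses are not known exactly. Their poses are not given: they have to be found in the camera images.
- tube_red: Loose upright coin tube: clear round body 32 mm in diameter and 63 mm high full of brass coins, with an opaque red cap 34 mm in diameter and 12 mm high on top; 75 mm high in all, 0.1 to 0.2 kg. Origin at the centre of its underside, z up along the tube. It starts in the middle of the sorting-rack pocket that the red tab marks.
- tube_blue: Loose upright coin tube: clear round body 32 mm in diameter and 63 mm high full of steel coins, with an opaque blue cap 34 mm in diameter and 12 mm high on top; 75 mm high in all, 0.1 to 0.2 kg. Origin at the centre of its underside, z up along the tube. It starts in the middle of the sorting-rack pocket that the blue tab marks.
- tube_yellow: Loose upright coin tube: clear round body 32 mm in diameter and 63 mm high full of copper coins, with an opaque yellow cap 34 mm in diameter and 12 mm high on top; 75 mm high in all, 0.1 to 0.2 kg. Origin at the centre of its underside, z up along the tube. It starts in the middle of the sorting-rack pocket that the yellow tab marks.
- tube_green: Loose upright coin tube: clear round body 32 mm in diameter and 63 mm high full of pale aluminium coins, with an opaque green cap 34 mm in diameter and 12 mm high on top; 75 mm high in all, 0.1 to 0.2 kg. Origin at the centre of its underside, z up along the tube. It starts in the middle of the sorting-rack pocket that the green tab marks.
- tab_red: Fixed red plastic lot tab, 20 x 34 mm, 20 mm high, on the far outer side (rack +x) of one sorting-rack pocket; it marks where the red tube started and stays there. Origin: the centre of that pocket, at the height of the bench top; the coloured block itself is centred 47 mm along +x from there. Axes as those of the sorting rack.
- tab_blue: Fixed blue plastic lot tab, 20 x 34 mm, 20 mm high, on the far outer side (rack +x) of one sorting-rack pocket; it marks where the blue tube started and stays there. Origin: the centre of that pocket, at the height of the bench top; the coloured block itself is centred 47 mm along +x from there. Axes as those of the sorting rack.
- tab_yellow: Fixed yellow plastic lot tab, 20 x 34 mm, 20 mm high, on the far outer side (rack +x) of one sorting-rack pocket; it marks where the yellow tube started and stays there. Origin: the centre of that pocket, at the height of the bench top; the coloured block itself is centred 47 mm along +x from there. Axes as those of the sorting rack.
- tab_green: Fixed green plastic lot tab, 20 x 34 mm, 20 mm high, on the far outer side (rack +x) of one sorting-rack pocket; it marks where the green tube started and stays there. Origin: the centre of that pocket, at the height of the bench top; the coloured block itself is centred 47 mm along +x from there. Axes as those of the sorting rack.
- sorting_rack: Mid-brown wooden sorting rack with coloured tabs, full at the start. Fixed, 72 x 258 mm. Origin: centre of underside; y along the row to the left as the robot sees it, x away from the robot (turned at most 12 deg). Four open pockets at y = +93, +31, -31, -93 mm (left to right), each 52 x 52 mm inside, floor 6 mm above the bench (z = 0), walls 10 mm thick, 16 mm high.
- display_rack: Black display rack with grey pocket floors, no tabs, empty at the start. Fixed, 72 x 258 mm. Origin: centre of underside; y along the row to the left as the robot sees it, x away from the robot (turned at most 12 deg). Four open pockets at y = +93, +31, -31, -93 mm (left to right), each 52 x 52 mm inside, floor 6 mm above the bench (z = 0), walls 10 mm thick, 16 mm high.

How it is judged:
By the outcome, as a careful person would: the job done as asked, in the order asked, and still so for the second after the job is handed in, with the robot touching nothing.
It also fails if it takes over 106 s, if anything falls off the work surface, if the arm or the gripper's body presses on something with over 40 N, if the wrist force passes 120 N, or if a joint passes its speed limit or range.

### The arm

A 6-joint arm with a two-finger parallel gripper is mounted at the origin on the work surface. World frame = base frame: x ahead of the robot, y to its left, z up, the work surface at z = 0. Lengths are in m, angles in degrees, forces in N, time in s.
With the tool pointing down it reaches from about 0.375 to 0.75 m from the base axis. Payload 9 kg.
Tool frame: the origin (TCP) lies midway between the tips of the shut fingers; the grasp point (between the pads) lies 19 mm behind it; x points along the fingers, y is the direction in which the jaws open and shut, and the axes are right-handed (so a half turn about x gives the same grasp; the last joint's range is limited). The gripper opens to 85 mm and grips with 20 to 120 N. Pads are 22 mm wide; open, the fingers measure 114 mm over their backs; the gripper's body (76 mm by 85 mm) begins 54 mm behind the grasp point. The pads swing forward as they close: fully open they stand 13 mm farther back than shut.
Start: joints at [53.36, 5.964, 5.575, 89.605, 0, 77.527], TCP at [0.246, 0.547, 0.211] pointing down, gripper open.
Joint ranges: [-171.21, 171.21], [-48.23, 106.86], [-62.78, 66.21], [-105.2, 120.99], [-86.42, 89.51], [-180, 180]. Speed limits (degrees/s): [127.2, 127.2, 147.25, 180, 180, 180].

### API

Orientations are given as a 3x3 rotation matrix whose columns are the frame's x, y, z axes.
In Python, from station import manip gives the robot as it stands.
- The arm moves only by the tool carry_out, never from a script. Its argument "series" is a list of rows, each a list of 3 entries, a list of its own where there are three numbers: the shift along the tool's x, y, z normalised to -1 to 1, where 1 is 0.2 m, then the turn, a rotation vector about the tool's x, y, z normalised to -1 to 1, where 1 is pi rad, then the opening, from 0 (shut) to 1 (fully open). A call has 1 to 10 rows; each row is the pose to reach, as a shift and turn from the pose commanded when the call began, along the tool's axes at that moment, turning the shorter way round; what a row does not reach only later rows make up. A row lasts 1/10 s, in which the tool goes at most 50 mm and 8.59 degrees, less where a joint would pass 70% of its speed; a pose out of reach is approached as far as the arm can. A call with a number of a shift or a turn outside -1 to 1 is refused whole. A call with a gripper value outside its range is refused whole. The fingers move at their own pace and stop on an object; the grip force is fixed at half the most. Time passes only in rows, so rows that repeat a pose let the fingers close. It gives the time, the measured TCP pose, the force and the opening at its end, in the units of the state.
- manip.sense(): the state, without advancing time (a new reading comes with each control period).
- manip.grab_frame(name): name is "side" or "top"; returns a dict with "img" (420x560x3 uint8, red, green, blue), "mtx" (3x3 intrinsics, pixels), "k1" (the pictures are not rectified: a ray, as slopes to the right and down, at radius r is drawn at 1 + k1 r^2 times it, then the intrinsics apply), "R" (3x3) and "t" (3): a world point X has camera coordinates R X + t. Camera axes: x right, y down, z forward; pixel columns grow to the right and rows downward; lengths in m; the calibration is good to about 2 mm. A picture is of the moment at which its call begins. There is no depth.
- manip.sign_off(): hands the job in, once; it reports no verdict.
The state is a dict: "clock": time; "joint_positions": joint angles; "qd": joint speeds; "joint_torque": joint torques, N m; "eef_pos": TCP position; "ee_rot": TCP orientation; "force": force on the tool from outside, world axes, zero at the start; "torque": the same for the moment, N m; "finger_gap": finger opening in m.
Only numpy, scipy, OpenCV 4.12 (cv2) and the standard library are available. Lean on these libraries where they do the work, as an engineer would, in place of code of your own. Each camera call takes 0.05 s, during which the arm holds its last target.

## Working session

There is one attempt and no reset: what is moved stays moved. The work goes in short steps, Python scripts to look and compute and a tool call to move; the robot and the scene stay as the last step left them, time stands still between calls to the robot, and variables do not carry over. Pictures are saved under pics/ and viewed, and the job is handed in when it is done.

Besides the shell and the picture viewer there is one more tool, called after "Request:" by a JSON object that holds its "name" and its "arguments", one argument or row to a line. carry_out: Moves the arm, as the interface text tells. Its arguments: {"type":"object","properties":{"series":{"type":"array"}},"required":["series"]}

```bash
ls; mkdir -p pics; python3 - <<'E'
from station import manip
import cv2,numpy as np
np.set_printoptions(precision=4,suppress=True)
for n in("side","top"):
    f=manip.grab_frame(n); cv2.imwrite(f"pics/{n}0.png",f["img"][:,:,::-1])
    print(n,f["mtx"],f["k1"],f["R"],f["t"],-f["R"].T@f["t"])
print(manip.sense())
E
```

```text
pics
side [[384.3988   0.     274.2699]
 [  0.     384.3988 209.632 ]
 [  0.       0.       1.    ]] -0.02282977383914793 [[ 0.7237 -0.6898  0.0204]
 [-0.4069 -0.4504 -0.7947]
 [ 0.5573  0.5668 -0.6067]] [-0.4219  0.2698  0.3737] [ 0.2069 -0.3813  0.4497]
top [[479.2298   0.     281.5288]
 [  0.     479.2298 205.5701]
 [  0.       0.       1.    ]] -0.05376413977706861 [[ 0.0041 -0.9992 -0.04  ]
 [-0.9961 -0.0005 -0.0879]
 [ 0.0878  0.0402 -0.9953]] [0.002  0.554  0.6474] [ 0.495  -0.0237  0.6931]
{'clock': 0.1, 'joint_positions': array([53.3599,  5.9935,  5.532 , 89.6034, -0.0024, 77.5259]), 'qd': array([-0.0622, -0.0926,  0.1505, -0.0837, -0.0226,  0.0894]), 'joint_torque': array([  0.0072, -55.8203,  50.4725,   0.0128,  -0.0002,   0.    ]), 'eef_pos': array([0.2455, 0.5472, 0.2105]), 'ee_rot': array([[-0.0006,  0.4094,  0.9124],
       [-0.0009,  0.9124, -0.4094],
       [-1.    , -0.0011, -0.0002]]), 'force': array([-0.0386,  0.9892, -0.5224]), 'torque': array([-0.0194,  0.0286,  0.0517]), 'finger_gap': 0.08553701296582901}
```

View pics/side0.png

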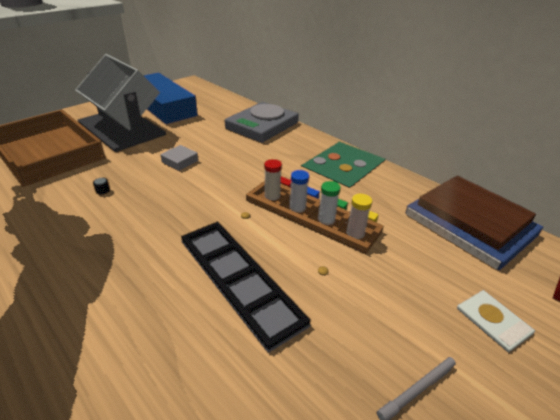

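View pics/top0.png

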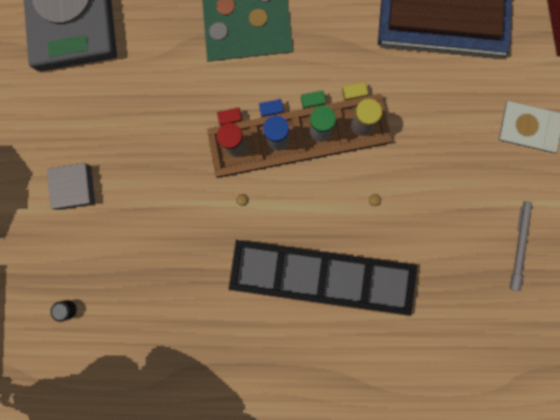

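The side view shows red (272,175), blue (300,187), green (330,200) and yellow (361,215) in the brown rack. The top view shows the same order, left to right: red (230,136), blue (276,129), green (322,119), yellow (369,112). The display rack is empty, with floors at about (259,268) to (389,286). The target, left to right, is yellow, green, blue, red.

```bash
cat > h.py <<'E'
import cv2,numpy as np
np.set_printoptions(precision=4,suppress=True)
def rays(f,px):
    n=cv2.undistortPoints(np.array(px,float).reshape(-1,1,2),f["mtx"],np.array([f["k1"],0,0,0.])).reshape(-1,2)
    d=np.c_[n,np.ones(len(n))]@f["R"]; return -f["R"].T@f["t"],d/np.linalg.norm(d,axis=1)[:,None]
def onz(f,px,z):
    c,d=rays(f,px); return c+d*((z-c[2])/d[:,2])[:,None]
def tri(fa,pa,fb,pb):
    ca,da=rays(fa,pa);cb,db=rays(fb,pb);o=[]
    for u,v in zip(da,db):
        s=np.linalg.lstsq(np.c_[u,-v],cb-ca,rcond=None)[0]
        p,q=ca+s[0]*u,cb+s[1]*v;o.append(np.r_[(p+q)/2,np.linalg.norm(p-q)])
    return np.array(o)
HUE={'red':[(0,6),(174,180)],'blue':[(105,128)],'green':[(50,75)],'yellow':[(24,33)]}
def caps(f,col,amin=40):
    h=cv2.cvtColor(f["img"],cv2.COLOR_RGB2HSV);m=0
    for a,b in HUE[col]: m=m|cv2.inRange(h,(a,150,70),(b,255,255))
    n,l,s,c=cv2.connectedComponentsWithStats(m)
    return [(c[i].round(1),s[i].tolist()) for i in range(1,n) if s[i,4]>=amin]
E
python3 - <<'E'
from h import *
from station import manip
for n in("side","top"):
    f=manip.grab_frame(n)
    for c in HUE: print(n,c,caps(f,c))
    h=cv2.cvtColor(f["img"],cv2.COLOR_RGB2HSV)
    # black rack
    m=cv2.inRange(f["img"],(0,0,0),(45,45,45))
    cs,_=cv2.findContours(cv2.morphologyEx(m,cv2.MORPH_CLOSE,np.ones((3,3))),cv2.RETR_CCOMP,cv2.CHAIN_APPROX_NONE)
    for k in cs:
        a=cv2.contourArea(k)
        if 300<a<20000:
            x,y,w,hh=cv2.boundingRect(k)
            if 170<x<420 and y>200: print(n,a,cv2.minAreaRect(k),[x,y,w,hh])
E
```

```text
side red [(array([272.6, 165.6]), [265, 160, 16, 13, 176]), (array([285.4, 181.1]), [281, 177, 10, 10, 67])]
side blue [(array([167.4,  89.5]), [146, 74, 48, 31, 698]), (array([299.5, 176.9]), [292, 171, 16, 13, 175]), (array([312.2, 192.1]), [307, 188, 11, 9, 62])]
side green [(array([330.6, 187.5]), [322, 181, 17, 15, 163]), (array([341.5, 203.7]), [338, 201, 8, 7, 43])]
side yellow [(array([361.4, 201.1]), [352, 194, 20, 16, 231]), (array([372.2, 215.7]), [368, 212, 10, 9, 60])]
side 6180.0 ((245.32334899902344, 280.6387939453125), (147.21002197265625, 51.16685104370117), 51.8427734375) [182, 223, 127, 127]
side 1073.5 ((274.4206848144531, 317.04827880859375), (31.939603805541992, 39.29313278198242), 58.671302795410156) [251, 298, 48, 40]
side 850.0 ((250.00001525878906, 288.5), (26.964954376220703, 38.212562561035156), 61.55707550048828) [228, 273, 45, 34]
side 679.5 ((228.42337036132812, 263.8358154296875), (22.896228790283203, 36.186912536621094), 64.98310089111328) [209, 250, 40, 30]
side 559.5 ((209.5684814453125, 242.15066528320312), (20.110822677612305, 34.511165618896484),
[... 286 characters left out ...]
ay([368.3, 111.3]), [356, 99, 26, 26, 510])]
top 8727.5 ((323.4051818847656, 276.9821472167969), (182.4369354248047, 49.585060119628906), 8.059103965759277) [230, 241, 187, 74]
top 1470.0 ((388.2846374511719, 286.22308349609375), (38.82286834716797, 40.80742645263672), 7.125016689300537) [368, 265, 42, 44]
top 1469.0 ((344.5087585449219, 279.9345397949219), (38.92221450805664, 40.3099365234375), 7.594643592834473) [324, 259, 42, 43]
top 1470.5 ((300.96002197265625, 273.77996826171875), (39.1737174987793, 40.305084228515625), 8.130102157592773) [280, 252, 43, 44]
top 1440.0 ((257.8299865722656, 267.6899719238281), (38.608036041259766, 40.163665771484375), 8.130102157592773) [237, 246, 42, 44]
```

```bash
python3 - <<'E'
from h import *
from station import manip
F={n:manip.grab_frame(n) for n in("side","top")}
t=F["top"];h=cv2.cvtColor(t["img"],cv2.COLOR_RGB2HSV)
print(h[119,322],h[99,313],h[136,230],h[116,230],h[112,369])
HUE['green']=[(50,85)]
P={}
for n,f in F.items():
    h=cv2.cvtColor(f["img"],cv2.COLOR_RGB2HSV)
    for c in HUE:
        m=0
        for a,b in HUE[c]: m=m|cv2.inRange(h,(a,150,50),(b,255,255))
        m=cv2.morphologyEx(m,cv2.MORPH_OPEN,np.ones((3,3)) if n=='side' else cv2.getStructuringElement(cv2.MORPH_ELLIPSE,(13,13)))
        k,l,s,ce=cv2.connectedComponentsWithStats(m)
        L=[(ce[i],s[i]) for i in range(1,k) if s[i,4]>30 and ce[i][0]>200]
        P[n,c]=L; print(n,c,[(a.round(1),b) for a,b in L])
for c in HUE:
    try:
        a=max(P['side',c],key=lambda q:q[1][4])[0];b=[max(P['top',c],key=lambda q:q[0][1])[0]][0]
        print(c,tri(F['side'],[a],F['top'],[b])[0],'top@.072',onz(t,[b],.072)[0])
    except Exception as e: print(c,e)
Q={}
for n,f in F.items():
    m=cv2.inRange(f["img"],(0,0,0),(45,45,45))
    cs,_=cv2.findContours(m,cv2.RETR_EXTERNAL,cv2.CHAIN_APPROX_NONE)
    k=[k for k in cs if 4000<cv2.contourArea(k)<20000 and 170<cv2.boundingRect(k)[0]<420 and cv2.boundingRect(k)[1]>200][0]
    q=cv2.approxPolyDP(cv2.convexHull(k),8,True).reshape(-1,2);Q[n]=q;print(n,q.tolist())
for n,f in F.items():
  for z in (0,.016):
    p=onz(f,Q[n],z);print(n,z,p[:,:2].tolist() and p[:,:2].round(4).tolist(),np.linalg.norm(np.diff(p,axis=0,append=p[:1]),axis=1))
holes={'top':[(257.83,267.69),(300.96,273.78),(344.5,279.93),(388.28,286.22)],'side':[(209.57,242.15),(228.42,263.84),(250,288.5),(274.42,317.05)]}
print(tri(F['side'],holes['side'],F['top'],holes['top']))
print(onz(t,holes['top'],.006))
E
```

```text
[ 66 139 114] [ 66 137 115] [  1 191 139] [  0 187 139] [ 27 154 162]
side red [(array([272.5, 165.4]), array([265, 160,  16,  12, 175], dtype=int32)), (array([285.4, 181. ]), array([281, 177,  10,   9,  66], dtype=int32)), (array([557.2, 292.2]), array([554, 283,   6,  17,  73], dtype=int32))]
side blue [(array([299.5, 176.9]), array([292, 171,  16,  13, 176], dtype=int32)), (array([312.6, 192.3]), array([308, 189,  10,   8,  59], dtype=int32))]
side green [(array([330.3, 188.3]), array([322, 182,  17,  14, 191], dtype=int32)), (array([341.6, 204. ]), array([338, 201,   8,   7,  43], dtype=int32))]
side yellow [(array([361.3, 201.2]), array([353, 194,  18,  15, 230], dtype=int32)), (array([372.1, 215.6]), array([368, 212,   9,   8,  55], dtype=int32))]
top red [(array([555. ,  14.6]), array([549,   0,  11,  35, 297], dtype=int32)), (array([229. , 128.9]), array([216, 109,  26,  40, 788], dtype=int32))]
top blue [(array([275.7, 128.5]), array([265, 117,  23,  24, 438], dtype=int32))]
top green []
top yellow [(array([354.5,  90.5]), array([345,  84,  20,  14, 209], dtype=int32)), (arr
[... 423 characters left out ...]
side 0 [[0.4481, 0.0912], [0.514, 0.0801], [0.4725, -0.1838], [0.4055, -0.1685]] [0.0668 0.2671 0.0688 0.2632]
side 0.016 [[0.4395, 0.0744], [0.503, 0.0637], [0.4631, -0.1908], [0.3984, -0.1761]] [0.0644 0.2576 0.0663 0.2538]
top 0 [[0.5045, 0.0687], [0.471, -0.1855], [0.4032, -0.1788], [0.4369, 0.0767]] [0.2564 0.0681 0.2577 0.0681]
top 0.016 [[0.5043, 0.0666], [0.4716, -0.1817], [0.4053, -0.1752], [0.4383, 0.0743]] [0.2505 0.0666 0.2517 0.0665]
[[ 0.4668  0.0371  0.0103  0.0003]
 [ 0.4587 -0.0242  0.01    0.0005]
 [ 0.4505 -0.0856  0.0099  0.001 ]
 [ 0.442  -0.1471  0.0095  0.0011]]
[[ 0.4665  0.0376  0.006 ]
 [ 0.4583 -0.024   0.006 ]
 [ 0.4499 -0.0857  0.006 ]
 [ 0.4413 -0.1473  0.006 ]]
```

```bash
python3 - <<'E'
import cv2
a=cv2.imread('pics/top0.png')[80:185,195:405]; b=cv2.imread('pics/side0.png')[150:255,235:395]
cv2.imwrite('pics/zt.png',cv2.resize(a,None,fx=3.8,fy=3.8)[:400]);cv2.imwrite('pics/zs.png',cv2.resize(b,None,fx=5,fy=5))
E
python3 - <<'E'
from h import *
from station import manip
F={n:manip.grab_frame(n) for n in("side","top")}
HUE={'red':[(0,6),(174,180)],'blue':[(105,128)],'green':[(55,80)],'yellow':[(24,33)]}
P={}
for n,f in F.items():
    h=cv2.cvtColor(f["img"],cv2.COLOR_RGB2HSV)
    for c in HUE:
        m=0
        for a,b in HUE[c]: m=m|cv2.inRange(h,(a,110,80),(b,255,255))
        x0,x1,y0,y1=(205,400,80,180) if n=='top' else (250,390,150,250)
        M=np.zeros_like(m);M[y0:y1,x0:x1]=m[y0:y1,x0:x1]
        if n=='top': M=cv2.morphologyEx(M,cv2.MORPH_OPEN,cv2.getStructuringElement(cv2.MORPH_ELLIPSE,(17,17)))
        k,l,s,ce=cv2.connectedComponentsWithStats(M)
        i=1+np.argmax(s[1:,4]);P[n,c]=ce[i]; print(n,c,ce[i].round(1),s[i])
for c in HUE:
    print(c,tri(F['side'],[P['side',c]],F['top'],[P['top',c]])[0],'top@.072',onz(F['top'],[P['top',c]],.072)[0])
E
```

```text
side red [272.5 165.6] [265 160  17  13 178]
side blue [299.6 176.7] [292 171  17  14 182]
side green [341.1 168.9] [ 304  150   73   43 1193]
side yellow [361.3 201.3] [352 194  19  16 231]
top red [228.2 130.1] [216 110  26  38 697]
top blue [275.6 128. ] [264 116  24  25 464]
top green [322.4 118.3] [311 106  24  25 447]
top yellow [368.2 111.6] [356  99  26  26 518]
red [0.6493 0.074  0.071  0.0035] top@.072 [0.6504 0.0728 0.072 ]
blue [0.6524 0.0092 0.0752 0.001 ] top@.072 [0.6529 0.0097 0.072 ]
green [ 0.6612 -0.0586  0.1174  0.0227] top@.072 [ 0.6657 -0.0522  0.072 ]
yellow [ 0.6736 -0.1123  0.0756  0.0005] top@.072 [ 0.6745 -0.1126  0.072 ]
```

View pics/zt.png

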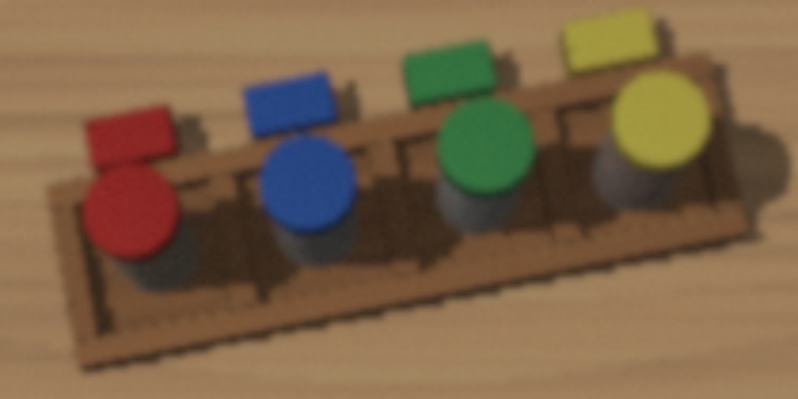

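View pics/zs.png

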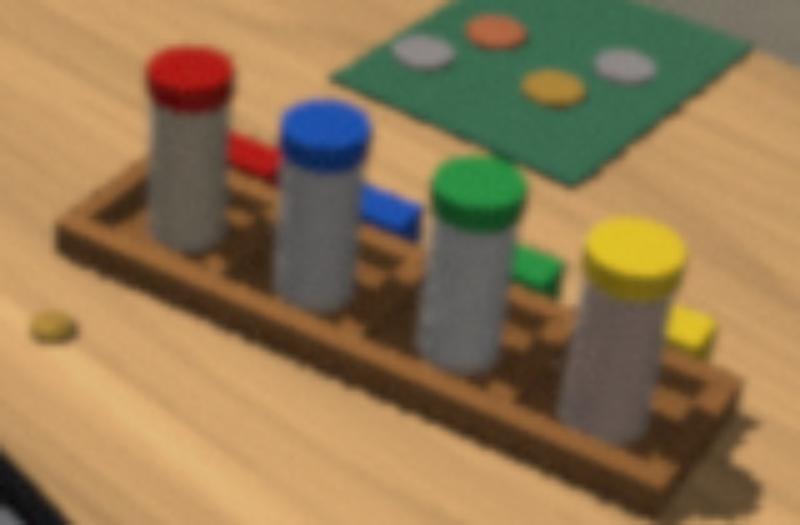

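```bash
cat >> h.py <<'E'
def go(s,pos,yaw):
    R=s["ee_rot"];d=(R.T@(np.array(pos)-s["eef_pos"]))/0.2
    y=np.degrees(np.arctan2(R[1,1],R[0,1]));a=np.radians(yaw);
    T=np.array([[0,np.cos(a),np.sin(a)],[0,np.sin(a),-np.cos(a)],[-1,0,0]])
    from scipy.spatial.transform import Rotation as Ro
    print('at',s["clock"],s["eef_pos"],'yaw',y.round(2),'gap',round(s["finger_gap"],4),'F',s["force"],'-> shift',d.round(4),'turn',(Ro.from_matrix(R.T@T).as_rotvec()/np.pi).round(4))
E
python3 - <<'E'
from h import *
from station import manip
F={n:manip.grab_frame(n) for n in("side","top")}
S=[(272.5,165.5),(299.6,176.8),(330.3,188.2),(361.3,201.2)]
T=[(229.2,135.8),(275.8,128.4),(322.5,118.3),(368.5,111.4)]
p=tri(F['side'],S,F['top'],T);print(p)
q=onz(F['top'],T,.080);print(q)
d=np.diff(q,axis=0);print(np.linalg.norm(d,axis=1))
v=q[0]-q[3];print('yaw',np.degrees(np.arctan2(-v[0],v[1])))
m=q.mean(0);u=v/np.linalg.norm(v)
for k in(93,31,-31,-93):print(m+u*k/1000)
s=manip.sense();go(s,[.42,.35,.21],40)
E
```

```text
[[ 0.6424  0.0704  0.0755  0.0012]
 [ 0.6519  0.0088  0.0754  0.0011]
 [ 0.6649 -0.0525  0.0756  0.0008]
 [ 0.6736 -0.1125  0.076   0.0002]]
[[ 0.6408  0.0701  0.08  ]
 [ 0.6503  0.009   0.08  ]
 [ 0.6634 -0.052   0.08  ]
 [ 0.6724 -0.1119  0.08  ]]
[0.0618 0.0623 0.0606]
yaw 9.838033065374342
[0.6408 0.0704 0.08  ]
[0.6514 0.0093 0.08  ]
[ 0.662  -0.0517  0.08  ]
[ 0.6726 -0.1128  0.08  ]
at 0.5 [0.2456 0.5474 0.2112] yaw 65.83 gap 0.0853 F [ 0.3945 -0.635  -0.4014] -> shift [ 0.0059 -0.5436  1.1995] turn [ 0.1435 -0.     -0.    ]
```

Request:
{"name": "carry_out", "arguments": {
  "series": [
    [[0,-0.05,0.1],[0.015,0,0],1],
    [[0,-0.1,0.25],[0.045,0,0],1],
    [[0,-0.2,0.45],[0.08,0,0],1],
    [[0,-0.3,0.65],[0.11,0,0],1],
    [[0,-0.4,0.85],[0.14,0,0],1],
    [[0,-0.5,1],[0.155,0,0],1],
    [[0,-0.5,1],[0.155,0,0],1]
  ]
}}

```text
clock: 1.2
eef_pos: [0.3894, 0.3713, 0.2113]
ee_rot: [[0.001, 0.792, 0.61], [-0.001, 0.61, -0.792], [-1.0, 0.0, 0.001]]
force: [-0.8, 0.8, -0.1]
finger_gap: 0.0855
```

```bash
python3 - <<'E'
from h import *
from station import manip
go(manip.sense(),[.641,.070,.16],9.8)
E
```

```text
at 1.2 [0.3894 0.3713 0.2113] yaw 37.59 gap 0.0855 F [-0.7808  0.8091 -0.1132] -> shift [0.2583 0.0775 1.9608] turn [ 0.1544  0.0003 -0.0001]
```

Request:
{"name": "carry_out", "arguments": {
  "series": [
    [[0,0,0.1],[0.015,0,0],1],
    [[0,0.01,0.25],[0.045,0,0],1],
    [[0,0.02,0.45],[0.08,0,0],1],
    [[0,0.03,0.65],[0.11,0,0],1],
    [[0,0.035,0.85],[0.14,0,0],1],
    [[0,0.04,1],[0.154,0,0],1],
    [[0,0.04,1],[0.154,0,0],1]
  ]
}}

```text
clock: 1.9
eef_pos: [0.5182, 0.2194, 0.2108]
ee_rot: [[0.0, 0.985, 0.173], [-0.0, 0.173, -0.985], [-1.0, 0.0, 0.0]]
force: [0.1, 0.6, -0.1]
finger_gap: 0.0849
```

```bash
python3 - <<'E'
from h import *
from station import manip
go(manip.sense(),[.641,.070,.16],9.8)
E
```

```text
at 1.9 [0.5182 0.2194 0.2108] yaw 9.98 gap 0.0849 F [ 0.0946  0.5753 -0.0519] -> shift [0.2544 0.4755 0.8418] turn [ 0.001   0.0001 -0.    ]
```

Request:
{"name": "carry_out", "arguments": {
  "series": [
    [[0.03,0.06,0.1],[0,0,0],1],
    [[0.08,0.15,0.27],[0,0,0],1],
    [[0.14,0.26,0.46],[0,0,0],1],
    [[0.2,0.37,0.65],[0,0,0],1],
    [[0.24,0.44,0.78],[0,0,0],1],
    [[0.254,0.4755,0.842],[0,0,0],1],
    [[0.254,0.4755,0.842],[0,0,0],1],
    [[0.254,0.4755,0.842],[0,0,0],1]
  ]
}}

```text
clock: 2.7
eef_pos: [0.6394, 0.0741, 0.1609]
ee_rot: [[-0.0, 0.984, 0.179], [0.001, 0.179, -0.984], [-1.0, 0.0, -0.001]]
force: [0.6, -0.0, -0.8]
finger_gap: 0.0853
```

```bash
python3 - <<'E'
from h import *
from station import manip
go(manip.sense(),[.641,.070,.027],9.8)
for n in("side","top"):
    f=manip.grab_frame(n); cv2.imwrite(f"pics/{n}1.png",f["img"][:,:,::-1])
E
```

```text
at 2.7 [0.6394 0.0741 0.1609] yaw 10.28 gap 0.0853 F [ 0.5892 -0.0345 -0.8449] -> shift [0.6694 0.0042 0.022 ] turn [ 0.0027 -0.0002 -0.    ]
```

View pics/side1.png

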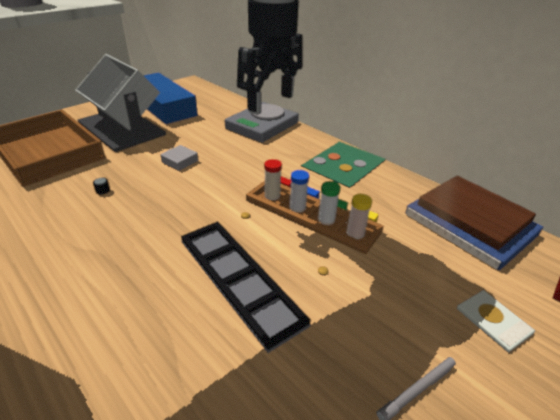

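View pics/top1.png

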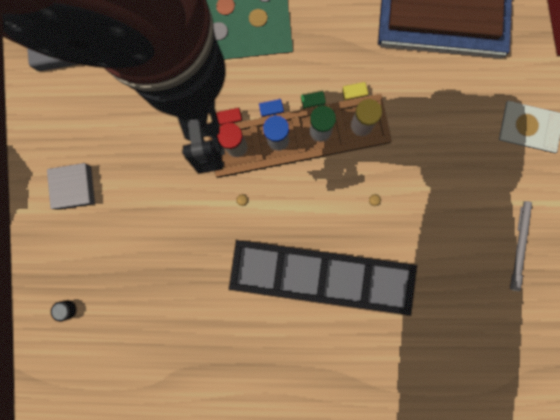

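```bash
python3 - <<'E'
from h import *
from station import manip
s=manip.sense();R=s["ee_rot"];p=s["eef_pos"]
for n in("side","top"):
    f=manip.grab_frame(n)
    X=np.array([p+R@[-.013,sg*.0425,0] for sg in(1,-1)]+[p,[.641,.07,.081],[.641,.07,.006]])
    o=cv2.projectPoints(X,cv2.Rodrigues(f["R"])[0],f["t"],f["mtx"],np.array([f["k1"],0,0,0.]))[0].reshape(-1,2);print(n,o.round(1).tolist())
E
```

```text
side [[284.4, 108.5], [255.2, 124.3], [270.3, 123.0], [271.8, 163.3], [271.2, 195.9]]
top [[206.9, 81.2], [219.0, 154.3], [215.0, 120.5], [229.1, 135.5], [236.7, 147.4]]
```

```bash
python3 - <<'E'
import cv2
a=cv2.imread('pics/top1.png')[60:190,130:290]; b=cv2.imread('pics/side1.png')[30:200,200:350]
import numpy as np
a=cv2.resize(a,(400,325));b=cv2.resize(b,(397,450))
c=np.zeros((450,800,3),np.uint8);c[:325,:400]=a;c[:,400:797]=b;c=cv2.convertScaleAbs(c,alpha=1.8)
cv2.imwrite('pics/z1.png',c)
E
```

```text
(no output)
```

View pics/z1.png

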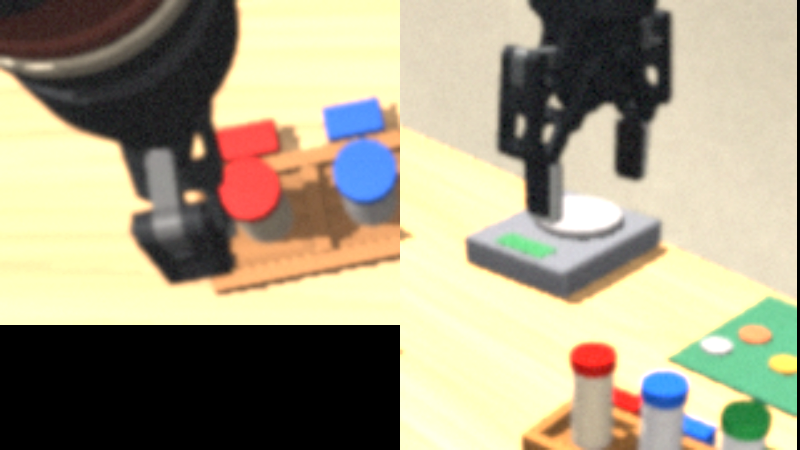

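Request:
{"name": "carry_out", "arguments": {
  "series": [
    [[0.1,0,0.02],[0.002,0,0],1],
    [[0.22,0.004,0.022],[0.002,0,0],1],
    [[0.36,0.004,0.022],[0.002,0,0],1],
    [[0.46,0.004,0.022],[0.002,0,0],1],
    [[0.5,0.004,0.022],[0.002,0,0],1],
    [[0.5,0.004,0.022],[0.002,0,0],1]
  ]
}}

```text
clock: 3.5
eef_pos: [0.6406, 0.069, 0.0597]
ee_rot: [[-0.002, 0.985, 0.172], [0.0, 0.172, -0.985], [-1.0, -0.001, -0.001]]
force: [0.6, 0.5, 0.2]
finger_gap: 0.0855
```

```bash
python3 - <<'E'
from h import *
from station import manip
s=manip.sense();go(s,[.641,.070,.027],9.8);R=s["ee_rot"];p=s["eef_pos"]
o=[]
for n in("side","top"):
    f=manip.grab_frame(n); i=f["img"][:,:,::-1].copy()
    X=np.array([p+R@[-.013,sg*.0425,0] for sg in(1,-1)])
    q=cv2.projectPoints(X,cv2.Rodrigues(f["R"])[0],f["t"],f["mtx"],np.array([f["k1"],0,0,0.]))[0].reshape(-1,2);print(n,q.round(1).tolist())
    x,y=(200,90) if n=='side' else (150,50)
    o.append(cv2.convertScaleAbs(cv2.resize(i[y:y+130,x:x+130],(400,400)),alpha=1.8))
cv2.imwrite('pics/z2.png',np.hstack(o))
E
```

```text
at 3.5 [0.6406 0.069  0.0597] yaw 9.89 gap 0.0855 F [0.5587 0.52   0.2098] -> shift [ 0.1635  0.0033 -0.0044] turn [ 0.0005 -0.0002  0.0005]
side [[284.9, 158.6], [257.9, 176.9]]
top [[225.9, 106.6], [235.9, 168.5]]
```

View pics/z2.png

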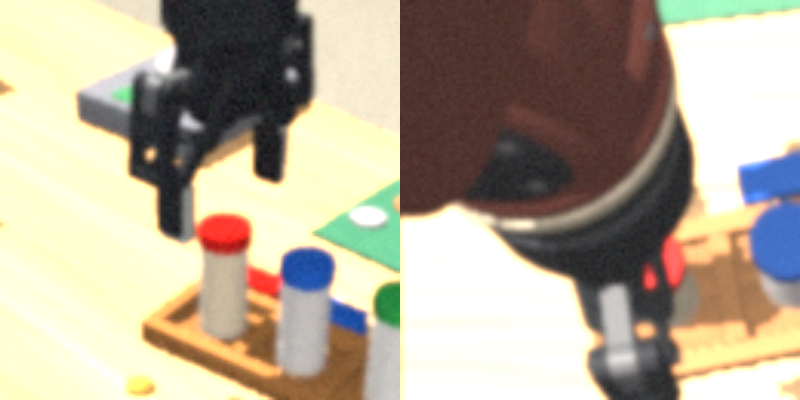

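```bash
python3 - <<'E'
from h import *
from station import manip
o=[]
for n in("side","top"):
    f=manip.grab_frame(n); i=f["img"][:,:,::-1].copy()
    cv2.imwrite(f'pics/{n}2.png',i)
    x,y=(225,110) if n=='side' else (190,120)
    o.append(cv2.convertScaleAbs(cv2.resize(i[y:y+80,x:x+80],(400,400),interpolation=cv2.INTER_CUBIC),alpha=2.5))
cv2.imwrite('pics/z3.png',np.hstack(o))
E
```

```text
(no output)
```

View pics/z3.png

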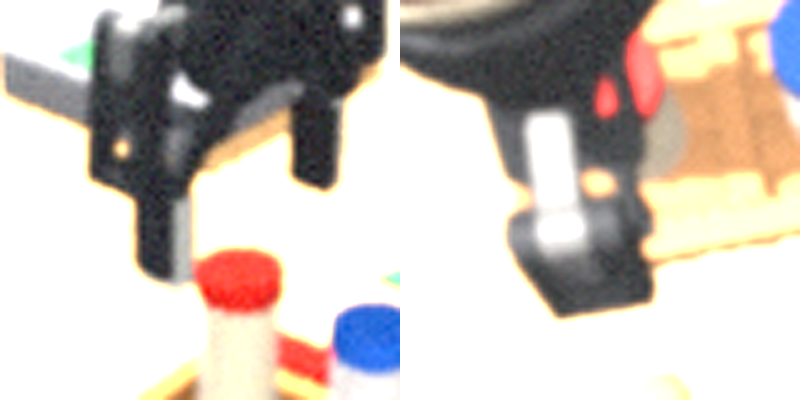

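```bash
python3 - <<'E'
from h import *
from station import manip
s=manip.sense();F={n:manip.grab_frame(n) for n in("side","top")}
r=tri(F['side'],[(258,166),(253,163.8)],F['top'],[(241,179.6),(222,183)])
print(r)
for q in r: print('in tool frame',s["ee_rot"].T@(q[:3]-s["eef_pos"]))
E
```

```text
[[0.5816 0.0478 0.1086 0.0075]
 [0.5819 0.0688 0.1036 0.0176]]
in tool frame [-0.0466 -0.0634  0.01  ]
in tool frame [-0.0416 -0.0595 -0.0107]
```

Request:
{"name": "carry_out", "arguments": {
  "series": [
    [[0.05,0.003,0],[0,0,0],1],
    [[0.11,0.003,-0.004],[0,0,0],1],
    [[0.15,0.003,-0.004],[0,0,0],1],
    [[0.163,0.003,-0.004],[0,0,0],1],
    [[0.163,0.003,-0.004],[0,0,0],1]
  ]
}}

```text
clock: 4.3
eef_pos: [0.6412, 0.0694, 0.0268]
ee_rot: [[-0.001, 0.985, 0.171], [0.0, 0.171, -0.985], [-1.0, -0.001, -0.0]]
force: [-1.5, 0.3, -0.1]
finger_gap: 0.0855
```

```bash
cat > look.py <<'E'
from h import *
from station import manip
import sys
o=[]
B={'side':(225,130),'top':(190,90)}
if len(sys.argv)>2: B={'side':tuple(map(int,sys.argv[2].split(','))),'top':tuple(map(int,sys.argv[3].split(',')))}
for n in("side","top"):
    f=manip.grab_frame(n); i=f["img"][:,:,::-1].copy()
    x,y=B[n]; o.append(cv2.convertScaleAbs(cv2.resize(i[y:y+110,x:x+110],(400,400),interpolation=cv2.INTER_CUBIC),alpha=2))
cv2.imwrite(sys.argv[1],np.hstack(o))
s=manip.sense();print(s["clock"],s["eef_pos"],s["finger_gap"],s["force"])
E
python3 look.py pics/z4.png
```

```text
4.4 [0.6421 0.0693 0.028 ] 0.08527202659585753 [0.3589 0.7921 0.1468]
```

View pics/z4.png

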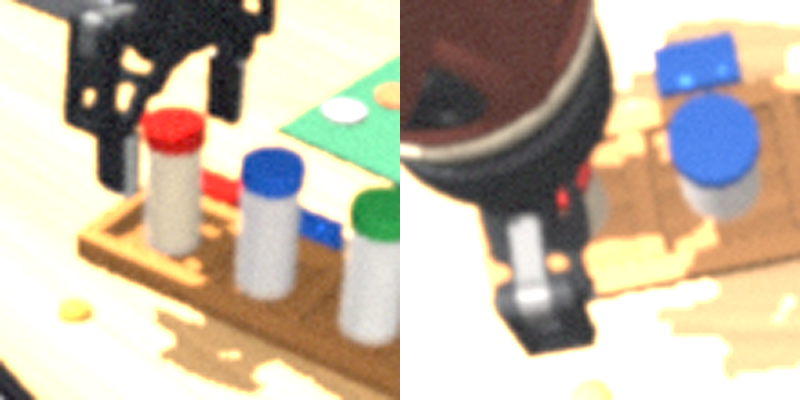

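```bash
python3 - <<'E'
from h import *
from station import manip
s=manip.sense();F={n:manip.grab_frame(n) for n in("side","top")}
R=s["ee_rot"];p=s["eef_pos"]
for nm,px in [('near bottom',(257.4,182.5)),('near pad bottom',(262,182)),('far bottom L',(283,161.5)),('far bottom R',(290,163.5))]:
  for k in(.011,-.011):
    c,d=rays(F['side'],[px]);d=d[0];t=(k-R[:,2]@(c-p))/(R[:,2]@d);print(nm,k,R.T@(c+t*d-p))
for z in(.03,.06,.09):
  q=onz(F['top'],[(223.5,187),(242.5,185.5)],z); print(z,[(R.T@(a-p)) for a in q])
E
```

```text
near bottom 0.011 [-0.045  -0.0593  0.011 ]
near bottom -0.011 [-0.0219 -0.0319 -0.011 ]
near pad bottom 0.011 [-0.0392 -0.046   0.011 ]
near pad bottom -0.011 [-0.0157 -0.0178 -0.011 ]
far bottom L 0.011 [-0.0523  0.0187  0.011 ]
far bottom L -0.011 [-0.0296  0.0509 -0.011 ]
far bottom R 0.011 [-0.0365  0.0433  0.011 ]
far bottom R -0.011 [-0.0129  0.077  -0.011 ]
0.03 [array([-0.002 , -0.0589, -0.0258]), array([-0.002 , -0.0614,  0.0009])]
0.06 [array([-0.032 , -0.0635, -0.0216]), array([-0.032 , -0.0659,  0.0039])]
0.09 [array([-0.062 , -0.0681, -0.0175]), array([-0.062 , -0.0704,  0.0068])]
```

The pictures suggest the gripper sits a few mm towards +y and higher than reported. I'll check this by shutting the fingers in clear view, where the tip should be the TCP.

Request:
{"name": "carry_out", "arguments": {
  "series": [
    [[-0.1,0,0],[0,0,0],1],
    [[-0.3,0,0],[0,0,0],1],
    [[-0.5,0,0],[0,0,0],1],
    [[-0.6,-0.1,0.03],[0,0,0],1],
    [[-0.6,-0.25,0.15],[0,0,0],0.5],
    [[-0.6,-0.4,0.3],[0,0,0],0],
    [[-0.6,-0.5,0.4],[0,0,0],0],
    [[-0.6,-0.55,0.45],[0,0,0],0],
    [[-0.6,-0.55,0.45],[0,0,0],0],
    [[-0.6,-0.55,0.45],[0,0,0],0]
  ]
}}

```text
clock: 5.5
eef_pos: [0.5495, -0.0378, 0.1481]
ee_rot: [[0.001, 0.985, 0.171], [0.0, 0.171, -0.985], [-1.0, 0.001, -0.0]]
force: [1.0, -0.1, 0.6]
finger_gap: 0.0001
```

```bash
python3 - <<'E'
from h import *
from station import manip
s=manip.sense();print(s["eef_pos"],s["finger_gap"])
for n in("side","top"):
    f=manip.grab_frame(n); i=f["img"][:,:,::-1].copy();cv2.imwrite(f'pics/{n}5.png',i)
    q=cv2.projectPoints(s["eef_pos"][None],cv2.Rodrigues(f["R"])[0],f["t"],f["mtx"],np.array([f["k1"],0,0,0.]))[0].ravel();print(n,q)
    x,y=(q-70).astype(int);y=min(max(y,0),280);z=cv2.resize(i[y:y+140,x:x+140],(400,400),interpolation=cv2.INTER_CUBIC)
    z=cv2.convertScaleAbs(z,alpha=2)
    c=((q-[x,y])*400/140).astype(int);cv2.circle(z,tuple(map(int,c)),4,(255,0,255),1);print(x,y)
    if n=='side':A=z
cv2.imwrite('pics/z5.png',np.hstack([A,z]))
E
```

```text
[ 0.5495 -0.0378  0.1481] 8.142501788979544e-05
side [277.6128 172.7861]
207 102
top [313.2088 199.9685]
243 129
```

View pics/z5.png

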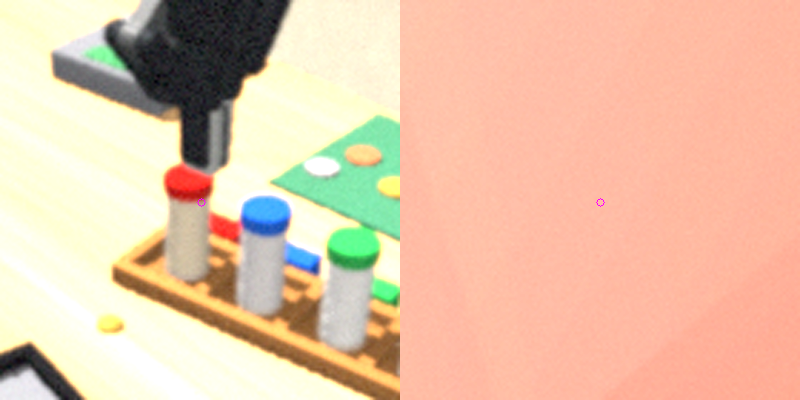

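Request:
{"name": "carry_out", "arguments": {
  "series": [
    [[0,0.02,0.15],[0,0,0],0],
    [[0,0.05,0.35],[0,0,0],0],
    [[0,0.08,0.55],[0,0,0],0],
    [[0,0.1,0.75],[0,0,0],0],
    [[0,0.11,0.83],[0,0,0],0],
    [[0,0.11,0.83],[0,0,0],0],
    [[0,0.11,0.83],[0,0,0],0]
  ]
}}

```text
clock: 6.3
eef_pos: [0.5993, -0.1969, 0.1473]
ee_rot: [[-0.001, 0.985, 0.172], [0.001, 0.172, -0.985], [-1.0, -0.001, -0.001]]
force: [-0.2, 0.6, -0.6]
finger_gap: -0.0001
```

```bash
python3 - <<'E'
from h import *
from station import manip
s=manip.sense();print(s["eef_pos"],s["finger_gap"])
for n in("side","top"):
    f=manip.grab_frame(n); i=f["img"][:,:,::-1].copy();cv2.imwrite(f'pics/{n}6.png',i)
    q=cv2.projectPoints(s["eef_pos"][None],cv2.Rodrigues(f["R"])[0],f["t"],f["mtx"],np.array([f["k1"],0,0,0.]))[0].ravel();print(n,q)
    x,y=(q-50).astype(int);y=min(max(y,0),320);x=min(x,460);z=cv2.resize(i[y:y+100,x:x+100],(400,400),interpolation=cv2.INTER_CUBIC)
    z=cv2.convertScaleAbs(z,alpha=2)
    c=((q-[x,y])*4).astype(int);cv2.circle(z,tuple(map(int,c)),4,(255,0,255),1);print(x,y)
    if n=='side':A=z
cv2.imwrite('pics/z6.png',np.hstack([A,z]))
E
```

```text
[ 0.5993 -0.1969  0.1473] -0.00014367012179607148
side [388.3727 207.8009]
338 157
top [451.9043 156.9181]
401 106
```

View pics/z6.png

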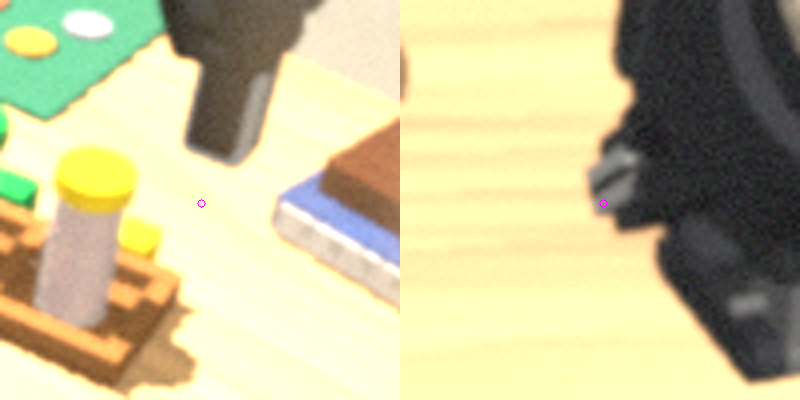

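The shut tips show about 20 mm behind the reported TCP in both views, with the sideways position about right. TCP z = 0.022 is safe either way. Yellow is nearest, so I'll take it first.

```bash
python3 - <<'E'
from h import *
from station import manip
go(manip.sense(),[.6725,-.1125,.147],9.8)
go(manip.sense(),[.6725,-.1125,.022],9.8)
E
```

```text
at 6.4 [ 0.5992 -0.1964  0.1477] yaw 9.94 gap -0.0003 F [ 0.6532  1.2567 -0.3928] -> shift [ 0.0038  0.4335 -0.3499] turn [ 0.0008 -0.0002  0.    ]
at 6.4 [ 0.5992 -0.1964  0.1477] yaw 9.94 gap -0.0003 F [ 0.6532  1.2567 -0.3928] -> shift [ 0.6288  0.4335 -0.3496] turn [ 0.0008 -0.0002  0.    ]
```

Request:
{"name": "carry_out", "arguments": {
  "series": [
    [[0,0.1,-0.08],[0,0,0],1],
    [[0,0.25,-0.2],[0,0,0],1],
    [[0,0.38,-0.31],[0,0,0],1],
    [[0,0.4335,-0.35],[0,0,0],1],
    [[0,0.4335,-0.35],[0,0,0],1],
    [[0.15,0.4335,-0.35],[0,0,0],1],
    [[0.35,0.4335,-0.35],[0,0,0],1],
    [[0.52,0.4335,-0.35],[0,0,0],1],
    [[0.61,0.4335,-0.35],[0,0,0],1],
    [[0.63,0.4335,-0.35],[0,0,0],1]
  ]
}}

```text
clock: 7.4
eef_pos: [0.6698, -0.1141, 0.0189]
ee_rot: [[-0.004, 0.985, 0.171], [0.001, 0.171, -0.985], [-1.0, -0.004, -0.002]]
force: [-1.0, -0.1, 0.1]
finger_gap: 0.085
```

```bash
python3 look.py pics/z7.png 305,150 300,70
```

```text
7.5 [ 0.6718 -0.1145  0.0219] 0.08520376238781294 [ 0.0525 -0.1722  0.5085]
```

View pics/z7.png

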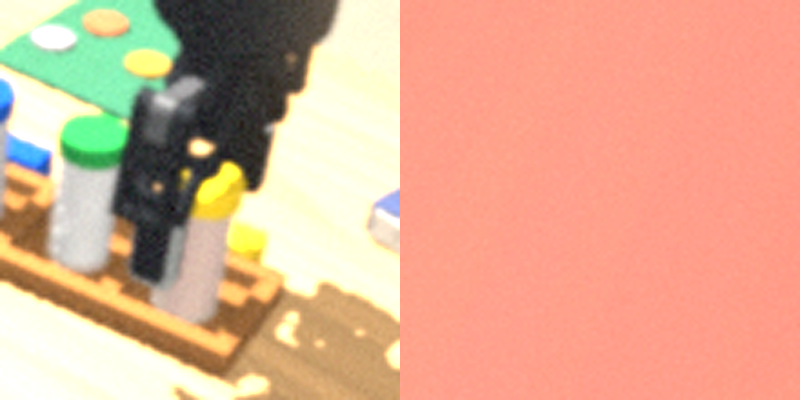

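Request:
{"name": "carry_out", "arguments": {
  "series": [
    [[0,0,0],[0,0,0],0.5],
    [[0,0,0],[0,0,0],0.3],
    [[0,0,0],[0,0,0],0.2],
    [[0,0,0],[0,0,0],0],
    [[0,0,0],[0,0,0],0],
    [[0,0,0],[0,0,0],0]
  ]
}}

```text
clock: 8.1
eef_pos: [0.6731, -0.1144, 0.0229]
ee_rot: [[0.001, 0.985, 0.171], [-0.001, 0.171, -0.985], [-1.0, 0.001, 0.001]]
force: [-1.2, 0.2, 5.8]
finger_gap: 0.0323
```

```bash
python3 look.py pics/z8.png 305,150 300,70
```

```text
8.2 [ 0.6731 -0.1144  0.0229] 0.032436606989208285 [-1.1502  0.5273  5.5134]
```

View pics/z8.png

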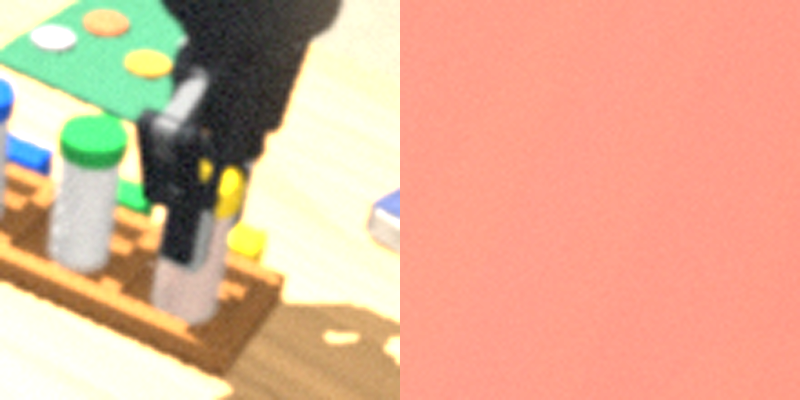

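Request:
{"name": "carry_out", "arguments": {
  "series": [
    [[-0.05,0,0],[0,0,0],0],
    [[-0.15,0,0],[0,0,0],0],
    [[-0.3,0,0],[0,0,0],0],
    [[-0.45,0,0],[0,0,0],0],
    [[-0.55,0,0],[0,0,0],0],
    [[-0.55,0,0],[0,0,0],0]
  ]
}}

```text
clock: 8.8
eef_pos: [0.6742, -0.1147, 0.136]
ee_rot: [[0.005, 0.985, 0.171], [-0.002, 0.171, -0.985], [-1.0, 0.005, 0.003]]
force: [0.9, 0.3, -1.6]
finger_gap: 0.0325
```

```bash
python3 look.py pics/z9.png 305,110 300,70;python3 - <<'E'
from h import *
from station import manip
go(manip.sense(),[.4665,.0375,.133],-7.6)
E
```

```text
8.9 [ 0.6725 -0.1141  0.1315] 0.03245955234452564 [-0.0565  0.1868 -2.123 ]
at 8.9 [ 0.6725 -0.1141  0.1315] yaw 9.85 gap 0.0325 F [-0.0565  0.1868 -2.123 ] -> shift [-0.0073 -0.885  -0.9231] turn [ 0.097 -0.    -0.   ]
```

View pics/z9.png

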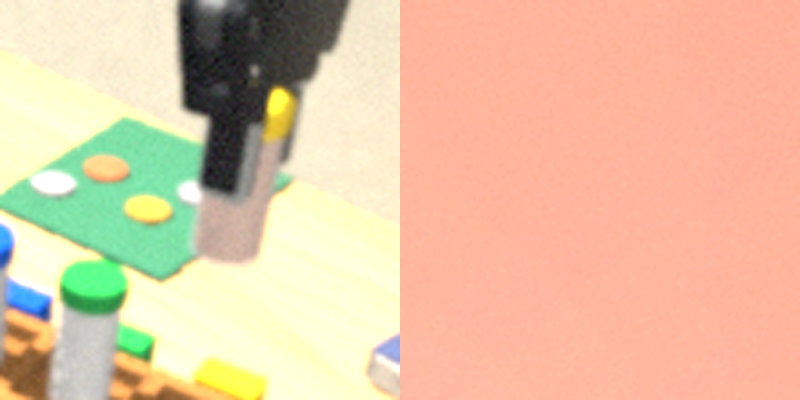

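Request:
{"name": "carry_out", "arguments": {
  "series": [
    [[0,-0.06,-0.06],[0.01,0,0],0],
    [[0,-0.18,-0.18],[0.02,0,0],0],
    [[0,-0.33,-0.34],[0.04,0,0],0],
    [[0,-0.5,-0.52],[0.055,0,0],0],
    [[0,-0.66,-0.69],[0.07,0,0],0],
    [[0,-0.79,-0.82],[0.085,0,0],0],
    [[0,-0.86,-0.9],[0.097,0,0],0],
    [[0,-0.885,-0.923],[0.097,0,0],0],
    [[0,-0.885,-0.923],[0.097,0,0],0],
    [[0,-0.885,-0.923],[0.097,0,0],0]
  ]
}}

```text
clock: 9.9
eef_pos: [0.4669, 0.0369, 0.1313]
ee_rot: [[-0.0, 0.991, -0.132], [-0.0, -0.132, -0.991], [-1.0, -0.0, 0.0]]
force: [-0.6, 0.4, -1.4]
finger_gap: 0.0324
```

```bash
python3 look.py pics/z10.png 170,140 220,200;python3 - <<'E'
from h import *
from station import manip
go(manip.sense(),[.4665,.0375,.0235],-7.6)
E
```

```text
10.0 [0.467  0.0368 0.1314] 0.032043616492473476 [ 0.2267 -0.252  -1.9415]
at 10.0 [0.467  0.0368 0.1314] yaw -7.63 gap 0.032 F [ 0.2267 -0.252  -1.9415] -> shift [ 0.5395 -0.0028 -0.0033] turn [-0.0002  0.      0.0001]
```

View pics/z10.png

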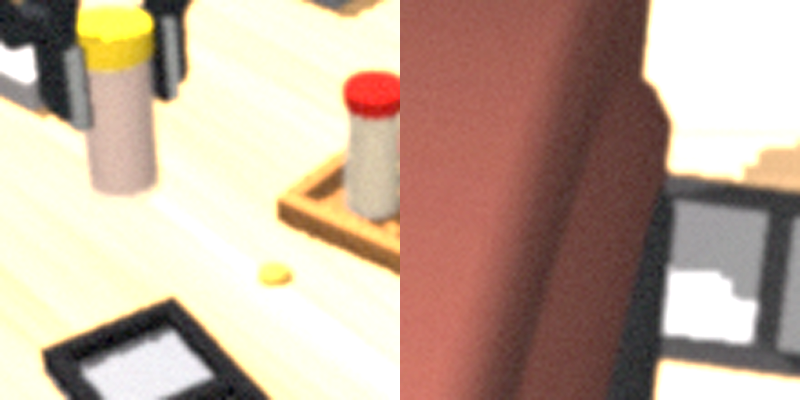

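```bash
python3 - <<'E'
from h import *
from station import manip
f=manip.grab_frame('side')
for z in(.105,.11,.115): print(onz(f,[(203.8,189.8)],z))
E
```

```text
[[0.4766 0.0525 0.105 ]]
[[0.4727 0.0462 0.11  ]]
[[0.4687 0.04   0.115 ]]
```

Request:
{"name": "carry_out", "arguments": {
  "series": [
    [[0.08,0,0],[0,0,0],0],
    [[0.22,0,0],[0,0,0],0],
    [[0.36,0,0],[0,0,0],0],
    [[0.46,0,0],[0,0,0],0],
    [[0.52,0,0],[0,0,0],0],
    [[0.535,0,0],[0,0,0],0],
    [[0.54,0,0],[0,0,0],0],
    [[0.54,0,0],[0,0,0],0]
  ]
}}

```text
clock: 10.85
eef_pos: [0.4671, 0.0373, 0.0246]
ee_rot: [[0.001, 0.991, -0.132], [-0.0, -0.132, -0.991], [-1.0, 0.001, -0.0]]
force: [0.3, -0.5, -1.8]
finger_gap: 0.0329
```

```bash
python3 look.py pics/z11.png 165,180 220,200
```

```text
10.95 [0.4673 0.0373 0.0247] 0.0322723254863871 [ 0.2003  0.1817 -1.7665]
```

View pics/z11.png

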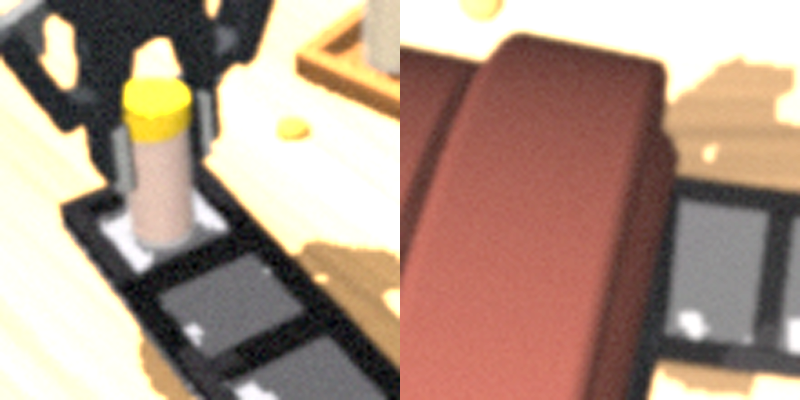

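Yellow is centred in the left pocket and still carrying its own weight (about -1.8 N), so it's about 1–2 mm above the floor. Lowering the last bit and releasing.

Request:
{"name": "carry_out", "arguments": {
  "series": [
    [[0.005,0,0],[0,0,0],0],
    [[0.01,0,0],[0,0,0],0],
    [[0.01,0,0],[0,0,0],0],
    [[0.01,0,0],[0,0,0],0.45],
    [[0.01,0,0],[0,0,0],0.6],
    [[0.01,0,0],[0,0,0],0.9],
    [[0.01,0,0],[0,0,0],1],
    [[0.01,0,0],[0,0,0],1]
  ]
}}

```text
clock: 11.75
eef_pos: [0.4664, 0.0375, 0.0217]
ee_rot: [[-0.0, 0.991, -0.132], [0.0, -0.132, -0.991], [-1.0, -0.0, -0.0]]
force: [0.1, -0.2, 0.0]
finger_gap: 0.0851
```

Request:
{"name": "carry_out", "arguments": {
  "series": [
    [[-0.05,0,0],[0,0,0],1],
    [[-0.17,0,0],[0,0,0],1],
    [[-0.33,0,0],[0,0,0],1],
    [[-0.48,0,0],[0,0,0],1],
    [[-0.55,0,0],[0,0,0],1],
    [[-0.55,0,0],[0,0,0],1]
  ]
}}

```text
clock: 12.35
eef_pos: [0.4679, 0.0372, 0.1341]
ee_rot: [[0.004, 0.991, -0.132], [-0.001, -0.132, -0.991], [-1.0, 0.004, 0.0]]
force: [0.3, 0.2, -0.9]
finger_gap: 0.0852
```

```bash
python3 look.py pics/z12.png 165,180 220,200;python3 - <<'E'
from h import *
from station import manip
go(manip.sense(),[.662,-.052,.132],9.8)
E
```

```text
12.45 [0.4663 0.0375 0.131 ] 0.0854744475561566 [-0.8866 -0.4894 -0.179 ]
at 12.45 [0.4663 0.0375 0.131 ] yaw -7.61 gap 0.0855 F [-0.8866 -0.4894 -0.179 ] -> shift [-0.0056  1.0293  0.3139] turn [-0.0967 -0.0001  0.0002]
```

View pics/z12.png

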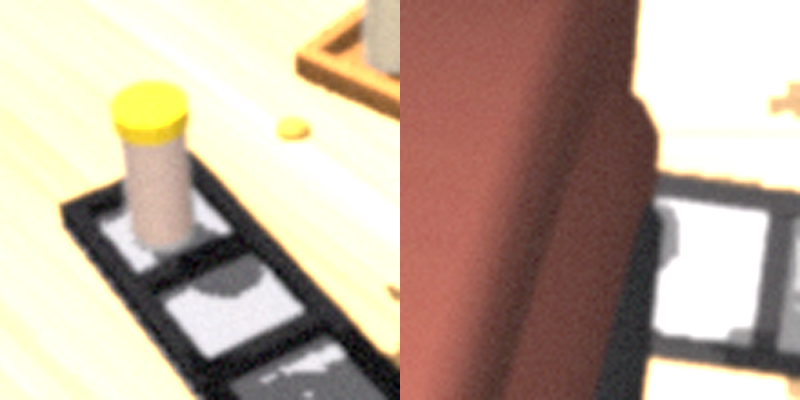

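Request:
{"name": "carry_out", "arguments": {
  "series": [
    [[0,0.1,0.03],[-0.01,0,0],1],
    [[0,0.25,0.08],[-0.025,0,0],1],
    [[0,0.45,0.14],[-0.045,0,0],1],
    [[0,0.65,0.2],[-0.065,0,0],1],
    [[0,0.83,0.26],[-0.085,0,0],1],
    [[0,0.95,0.3],[-0.097,0,0],1],
    [[0,1,0.314],[-0.097,0,0],1],
    [[0,1,0.314],[-0.097,0,0],1]
  ]
}}

```text
clock: 13.25
eef_pos: [0.6561, -0.0518, 0.1289]
ee_rot: [[-0.003, 0.985, 0.17], [0.001, 0.17, -0.985], [-1.0, -0.003, -0.002]]
force: [-0.4, -0.2, -0.4]
finger_gap: 0.0853
```

```bash
python3 - <<'E'
from h import *
from station import manip
go(manip.sense(),[.662,-.052,.022],9.8)
E
```

```text
at 13.25 [ 0.6561 -0.0518  0.1289] yaw 9.8 gap 0.0853 F [-0.4137 -0.2069 -0.4077] -> shift [0.5343 0.0306 0.0071] turn [ 0.     -0.0005  0.001 ]
```

Request:
{"name": "carry_out", "arguments": {
  "series": [
    [[0.05,0.03,0.005],[0,0,0],1],
    [[0.18,0.03,0.005],[0,0,0],1],
    [[0.34,0.03,0.005],[0,0,0],1],
    [[0.47,0.03,0.005],[0,0,0],1],
    [[0.53,0.03,0.005],[0,0,0],1],
    [[0.545,0.03,0.005],[0,0,0],1],
    [[0.545,0.03,0.005],[0,0,0],1]
  ]
}}

```text
clock: 13.95
eef_pos: [0.6625, -0.051, 0.0231]
ee_rot: [[0.0, 0.985, 0.171], [0.0, 0.171, -0.985], [-1.0, 0.0, -0.0]]
force: [0.4, -0.2, 0.8]
finger_gap: 0.0853
```

```bash
python3 look.py pics/z13.png 275,140 270,70
```

```text
14.05 [ 0.6635 -0.0514  0.0245] 0.08587256222667361 [-0.0858  0.0074  0.1455]
```

View pics/z13.png

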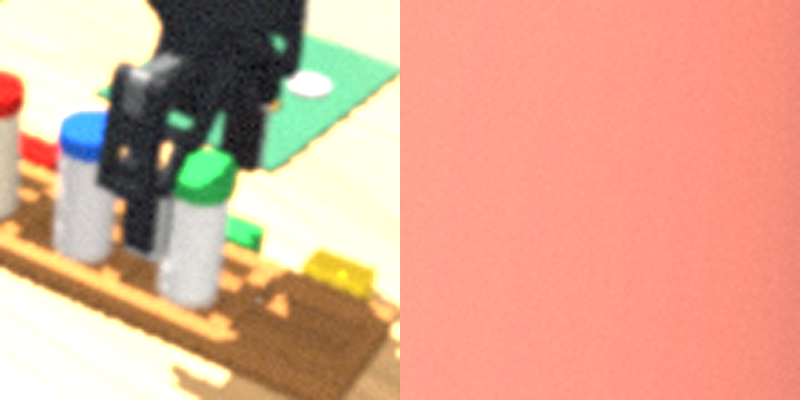

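Request:
{"name": "carry_out", "arguments": {
  "series": [
    [[0.005,0,0],[0,0,0],0.5],
    [[0.005,0,0],[0,0,0],0.3],
    [[0.005,0,0],[0,0,0],0.2],
    [[0.005,0,0],[0,0,0],0],
    [[0.005,0,0],[0,0,0],0],
    [[0.005,0,0],[0,0,0],0]
  ]
}}

```text
clock: 14.65
eef_pos: [0.6628, -0.0513, 0.0223]
ee_rot: [[0.001, 0.985, 0.171], [-0.0, 0.171, -0.985], [-1.0, 0.001, 0.0]]
force: [-1.5, 1.0, 4.5]
finger_gap: 0.0322
```

Request:
{"name": "carry_out", "arguments": {
  "series": [
    [[-0.05,0,0],[0,0,0],0],
    [[-0.15,0,0],[0,0,0],0],
    [[-0.3,0,0],[0,0,0],0],
    [[-0.45,0,0],[0,0,0],0],
    [[-0.55,0,0],[0,0,0],0],
    [[-0.55,0,0],[0,0,0],0]
  ]
}}

```text
clock: 15.25
eef_pos: [0.6643, -0.0517, 0.136]
ee_rot: [[0.005, 0.985, 0.171], [-0.001, 0.171, -0.985], [-1.0, 0.005, 0.002]]
force: [0.4, 0.0, -0.5]
finger_gap: 0.032
```

```bash
python3 look.py pics/z14.png 275,100 270,70;python3 - <<'E'
from h import *
from station import manip
go(manip.sense(),[.4584,-.024,.132],-7.6)
E
```

```text
15.35 [ 0.6625 -0.0513  0.1316] 0.03236939357344515 [-0.008   0.169  -2.1289]
at 15.35 [ 0.6625 -0.0513  0.1316] yaw 9.85 gap 0.0324 F [-0.008   0.169  -2.1289] -> shift [-0.0019 -0.9822 -0.3088] turn [ 0.0969 -0.     -0.    ]
```

View pics/z14.png

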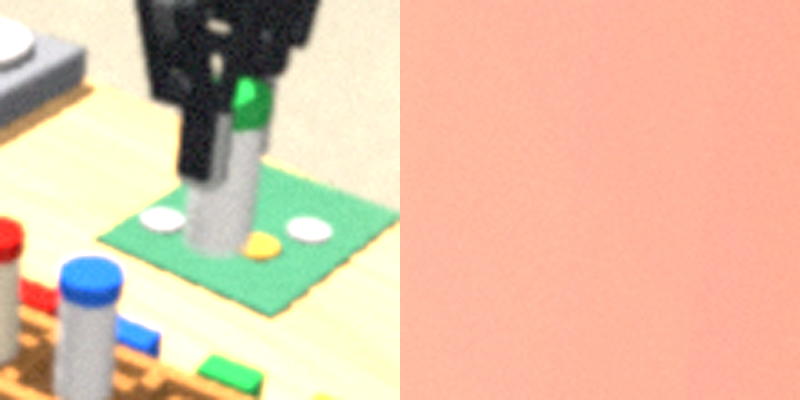

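Request:
{"name": "carry_out", "arguments": {
  "series": [
    [[0,-0.06,-0.02],[0.01,0,0],0],
    [[0,-0.18,-0.06],[0.02,0,0],0],
    [[0,-0.35,-0.11],[0.04,0,0],0],
    [[0,-0.54,-0.17],[0.055,0,0],0],
    [[0,-0.72,-0.23],[0.07,0,0],0],
    [[0,-0.87,-0.27],[0.085,0,0],0],
    [[0,-0.95,-0.3],[0.097,0,0],0],
    [[0,-0.982,-0.309],[0.097,0,0],0],
    [[0,-0.982,-0.309],[0.097,0,0],0],
    [[0,-0.982,-0.309],[0.097,0,0],0]
  ]
}}

```text
clock: 16.35
eef_pos: [0.4589, -0.0241, 0.1314]
ee_rot: [[-0.0, 0.991, -0.132], [0.0, -0.132, -0.991], [-1.0, -0.0, -0.0]]
force: [0.1, 0.3, -1.2]
finger_gap: 0.0324
```

Request:
{"name": "carry_out", "arguments": {
  "series": [
    [[0.08,0,0],[0,0,0],0],
    [[0.22,0,0],[0,0,0],0],
    [[0.36,0,0],[0,0,0],0],
    [[0.46,0,0],[0,0,0],0],
    [[0.52,0,0],[0,0,0],0],
    [[0.535,0,0],[0,0,0],0],
    [[0.54,0,0],[0,0,0],0],
    [[0.54,0,0],[0,0,0],0]
  ]
}}

```text
clock: 17.15
eef_pos: [0.4591, -0.0242, 0.0245]
ee_rot: [[0.001, 0.991, -0.132], [-0.0, -0.132, -0.991], [-1.0, 0.001, 0.0]]
force: [-0.4, -0.2, -0.5]
finger_gap: 0.0322
```

```bash
python3 look.py pics/z15.png 175,180 220,200
```

```text
17.25 [ 0.4592 -0.0242  0.0248] 0.0322385660730671 [-0.9169 -1.0753 -1.0511]
```

View pics/z15.png

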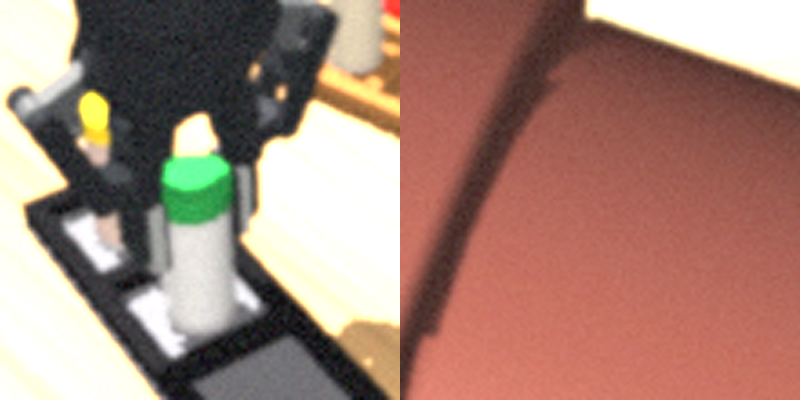

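Green is in the second pocket, clear of the walls. Lower and release.

Request:
{"name": "carry_out", "arguments": {
  "series": [
    [[0.005,0,0],[0,0,0],0],
    [[0.012,0,0],[0,0,0],0],
    [[0.012,0,0],[0,0,0],0],
    [[0.012,0,0],[0,0,0],0.45],
    [[0.012,0,0],[0,0,0],0.6],
    [[0.012,0,0],[0,0,0],0.9],
    [[0.012,0,0],[0,0,0],1],
    [[0.012,0,0],[0,0,0],1]
  ]
}}

```text
clock: 18.05
eef_pos: [0.4583, -0.0239, 0.0213]
ee_rot: [[-0.0, 0.991, -0.132], [0.0, -0.132, -0.991], [-1.0, -0.0, -0.0]]
force: [-0.4, -0.7, 0.3]
finger_gap: 0.0852
```

Request:
{"name": "carry_out", "arguments": {
  "series": [
    [[-0.05,0,0],[0,0,0],1],
    [[-0.17,0,0],[0,0,0],1],
    [[-0.33,0,0],[0,0,0],1],
    [[-0.48,0,0],[0,0,0],1],
    [[-0.55,0,0],[0,0,0],1],
    [[-0.55,0,0],[0,0,0],1]
  ]
}}

```text
clock: 18.65
eef_pos: [0.4597, -0.0244, 0.1337]
ee_rot: [[0.004, 0.991, -0.132], [-0.001, -0.132, -0.991], [-1.0, 0.004, 0.001]]
force: [0.4, 0.2, 1.0]
finger_gap: 0.0853
```

```bash
python3 look.py pics/z16.png 175,180 220,200;python3 - <<'E'
from h import *
from station import manip
go(manip.sense(),[.6515,.009,.132],9.8)
E
```

```text
18.75 [ 0.4582 -0.0239  0.1306] 0.08518488577140226 [-0.4067  0.2254 -0.9058]
at 18.75 [ 0.4582 -0.0239  0.1306] yaw -7.61 gap 0.0852 F [-0.4067  0.2254 -0.9058] -> shift [-0.0076  0.9362 -0.2909] turn [-0.0967 -0.0001  0.0002]
```

View pics/z16.png

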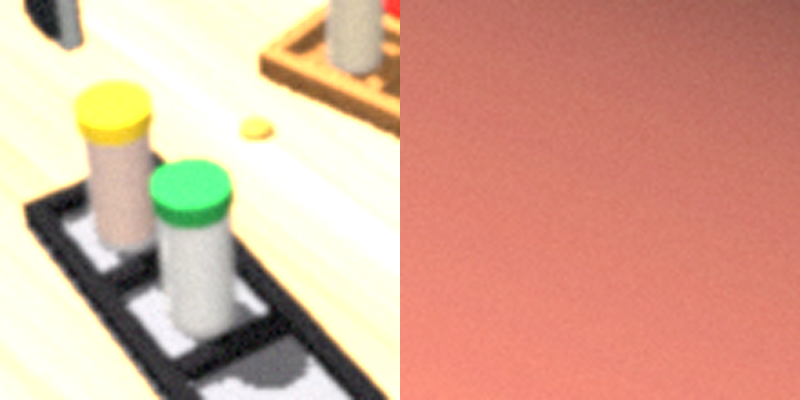

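Yellow and green both stand upright. Next is blue.

Request:
{"name": "carry_out", "arguments": {
  "series": [
    [[0,0.1,-0.03],[-0.01,0,0],1],
    [[0,0.25,-0.08],[-0.025,0,0],1],
    [[0,0.43,-0.13],[-0.045,0,0],1],
    [[0,0.62,-0.19],[-0.065,0,0],1],
    [[0,0.79,-0.25],[-0.085,0,0],1],
    [[0,0.9,-0.28],[-0.097,0,0],1],
    [[0,0.936,-0.291],[-0.097,0,0],1],
    [[0,0.936,-0.291],[-0.097,0,0],1],
    [[0,0.936,-0.291],[-0.097,0,0],1]
  ]
}}

```text
clock: 19.65
eef_pos: [0.6504, 0.0089, 0.1306]
ee_rot: [[-0.002, 0.985, 0.17], [0.0, 0.17, -0.985], [-1.0, -0.002, -0.001]]
force: [0.5, 0.0, 0.7]
finger_gap: 0.0853
```

```bash
python3 - <<'E'
from h import *
from station import manip
go(manip.sense(),[.6515,.009,.022],9.8)
E
```

```text
at 19.65 [0.6504 0.0089 0.1306] yaw 9.8 gap 0.0853 F [0.4753 0.0148 0.6901] -> shift [0.5429 0.0063 0.0009] turn [-0.     -0.0002  0.0005]
```

Request:
{"name": "carry_out", "arguments": {
  "series": [
    [[0.05,0.003,0],[0,0,0],1],
    [[0.18,0.003,0],[0,0,0],1],
    [[0.34,0.003,0],[0,0,0],1],
    [[0.47,0.003,0],[0,0,0],1],
    [[0.53,0.003,0],[0,0,0],1],
    [[0.543,0.003,0],[0,0,0],1],
    [[0.543,0.003,0],[0,0,0],1]
  ]
}}

```text
clock: 20.35
eef_pos: [0.6523, 0.0089, 0.0235]
ee_rot: [[0.001, 0.985, 0.171], [-0.0, 0.171, -0.985], [-1.0, 0.001, 0.0]]
force: [0.8, -0.5, 0.2]
finger_gap: 0.0858
```

```bash
python3 look.py pics/z17.png 245,130 230,70
```

```text
20.45 [0.6533 0.0088 0.0246] 0.0854212419373721 [ 0.2778 -0.5466  0.5986]
```

View pics/z17.png

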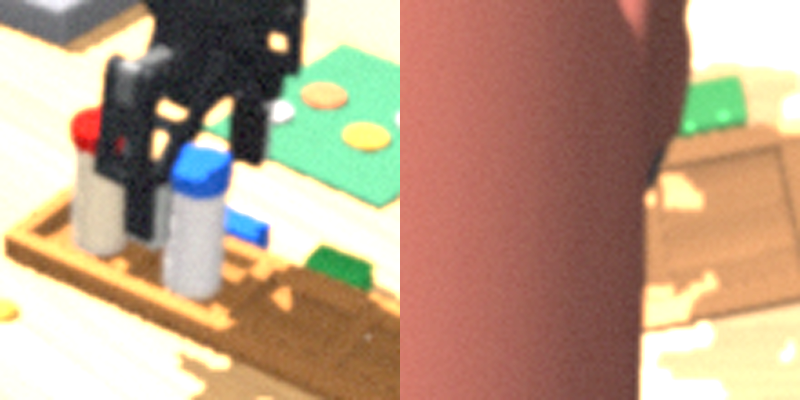

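Request:
{"name": "carry_out", "arguments": {
  "series": [
    [[0.005,0,0],[0,0,0],0.5],
    [[0.005,0,0],[0,0,0],0.3],
    [[0.005,0,0],[0,0,0],0.2],
    [[0.005,0,0],[0,0,0],0],
    [[0.005,0,0],[0,0,0],0],
    [[0.005,0,0],[0,0,0],0]
  ]
}}

```text
clock: 21.05
eef_pos: [0.6524, 0.009, 0.0222]
ee_rot: [[0.0, 0.985, 0.171], [-0.0, 0.171, -0.985], [-1.0, 0.0, 0.0]]
force: [-1.5, 0.6, 4.1]
finger_gap: 0.0322
```

Request:
{"name": "carry_out", "arguments": {
  "series": [
    [[-0.05,0,0],[0,0,0],0],
    [[-0.15,0,0],[0,0,0],0],
    [[-0.3,0,0],[0,0,0],0],
    [[-0.45,0,0],[0,0,0],0],
    [[-0.55,0,0],[0,0,0],0],
    [[-0.55,0,0],[0,0,0],0]
  ]
}}

```text
clock: 21.65
eef_pos: [0.6542, 0.0088, 0.1357]
ee_rot: [[0.005, 0.985, 0.171], [-0.001, 0.171, -0.985], [-1.0, 0.005, 0.002]]
force: [-0.4, -0.6, -1.7]
finger_gap: 0.0321
```

```bash
python3 look.py pics/z18.png 245,90 230,70;python3 - <<'E'
from h import *
from station import manip
go(manip.sense(),[.450,-.0857,.132],-7.6)
E
```

```text
21.75 [0.6523 0.0091 0.1313] 0.03237972120388057 [-0.4303 -1.5273 -2.0424]
at 21.75 [0.6523 0.0091 0.1313] yaw 9.85 gap 0.0324 F [-0.4303 -1.5273 -2.0424] -> shift [-0.0034 -1.0776  0.2938] turn [ 0.097 -0.    -0.   ]
```

View pics/z18.png

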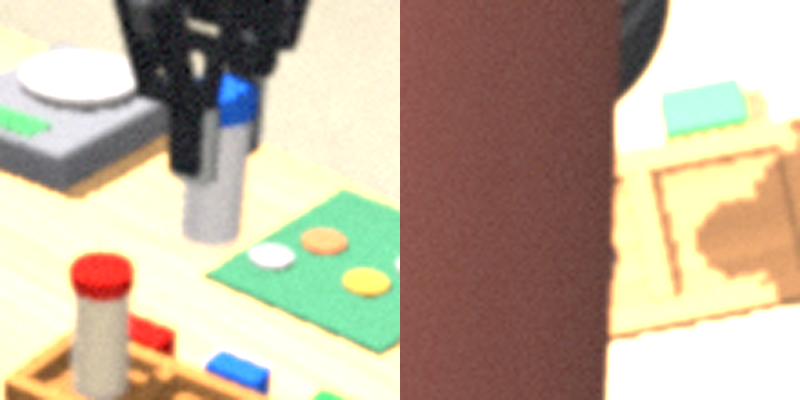

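Request:
{"name": "carry_out", "arguments": {
  "series": [
    [[0,-0.06,0.02],[0.01,0,0],0],
    [[0,-0.18,0.05],[0.02,0,0],0],
    [[0,-0.35,0.1],[0.04,0,0],0],
    [[0,-0.54,0.15],[0.055,0,0],0],
    [[0,-0.73,0.2],[0.07,0,0],0],
    [[0,-0.88,0.25],[0.085,0,0],0],
    [[0,-0.97,0.28],[0.097,0,0],0],
    [[0,-1,0.294],[0.097,0,0],0],
    [[0,-1,0.294],[0.097,0,0],0]
  ]
}}

```text
clock: 22.65
eef_pos: [0.4646, -0.0832, 0.1307]
ee_rot: [[-0.001, 0.991, -0.132], [0.001, -0.132, -0.991], [-1.0, -0.001, -0.001]]
force: [-0.6, -0.8, -1.2]
finger_gap: 0.0322
```

```bash
python3 - <<'E'
from h import *
from station import manip
go(manip.sense(),[.450,-.0857,.0235],-7.6)
E
```

```text
at 22.65 [ 0.4646 -0.0832  0.1307] yaw -7.61 gap 0.0322 F [-0.5501 -0.8249 -1.2187] -> shift [ 0.5361 -0.0702  0.0225] turn [-0.0001 -0.0002  0.0004]
```

Request:
{"name": "carry_out", "arguments": {
  "series": [
    [[0,-0.03,0.01],[0,0,0],0],
    [[0.05,-0.068,0.022],[0,0,0],0],
    [[0.18,-0.07,0.022],[0,0,0],0],
    [[0.34,-0.07,0.022],[0,0,0],0],
    [[0.46,-0.07,0.022],[0,0,0],0],
    [[0.52,-0.07,0.022],[0,0,0],0],
    [[0.533,-0.07,0.022],[0,0,0],0],
    [[0.537,-0.07,0.022],[0,0,0],0],
    [[0.537,-0.07,0.022],[0,0,0],0]
  ]
}}

```text
clock: 23.55
eef_pos: [0.4517, -0.0859, 0.0256]
ee_rot: [[0.002, 0.991, -0.132], [-0.001, -0.132, -0.991], [-1.0, 0.002, 0.0]]
force: [-0.6, -0.5, -0.0]
finger_gap: 0.0324
```

```bash
python3 look.py pics/z19.png 195,200 220,200
```

```text
23.65 [ 0.4517 -0.086   0.0256] 0.03223488626661652 [-0.1632  0.2199 -1.5871]
```

View pics/z19.png

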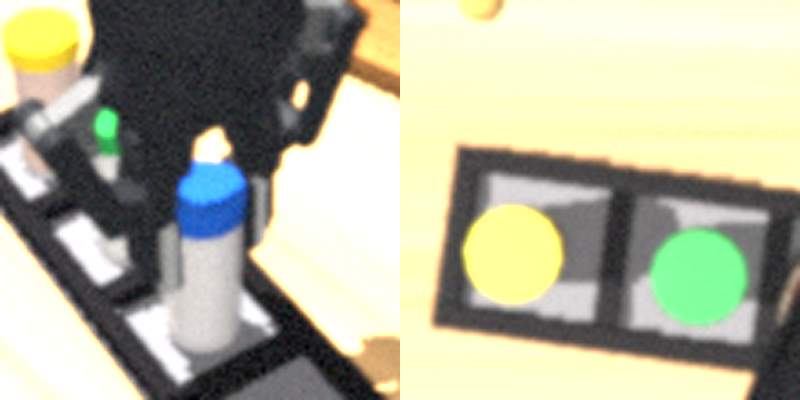

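Request:
{"name": "carry_out", "arguments": {
  "series": [
    [[0.006,0,0],[0,0,0],0],
    [[0.012,0,0],[0,0,0],0],
    [[0.016,0,0],[0,0,0],0],
    [[0.016,0,0],[0,0,0],0.45],
    [[0.016,0,0],[0,0,0],0.6],
    [[0.016,0,0],[0,0,0],0.9],
    [[0.016,0,0],[0,0,0],1],
    [[0.016,0,0],[0,0,0],1]
  ]
}}

```text
clock: 24.45
eef_pos: [0.4508, -0.0856, 0.0212]
ee_rot: [[0.0, 0.991, -0.132], [0.0, -0.132, -0.991], [-1.0, -0.0, -0.0]]
force: [0.4, 0.5, 0.2]
finger_gap: 0.0855
```

Request:
{"name": "carry_out", "arguments": {
  "series": [
    [[-0.05,0,0],[0,0,0],1],
    [[-0.17,0,0],[0,0,0],1],
    [[-0.33,0,0],[0,0,0],1],
    [[-0.48,0,0],[0,0,0],1],
    [[-0.55,0,0],[0,0,0],1],
    [[-0.55,0,0],[0,0,0],1]
  ]
}}

```text
clock: 25.05
eef_pos: [0.4521, -0.0862, 0.1335]
ee_rot: [[0.003, 0.991, -0.132], [-0.002, -0.132, -0.991], [-1.0, 0.004, 0.001]]
force: [0.2, -0.6, -1.1]
finger_gap: 0.0855
```

```bash
python3 look.py pics/z20.png 195,200 220,200;python3 - <<'E'
from h import *
from station import manip
go(manip.sense(),[.641,.070,.132],9.8)
E
```

```text
25.15 [ 0.4506 -0.0855  0.1304] 0.08568054702899995 [-0.9982 -0.5608 -0.2828]
at 25.15 [ 0.4506 -0.0855  0.1304] yaw -7.6 gap 0.0857 F [-0.9982 -0.5608 -0.2828] -> shift [-0.0081  0.8405 -0.8966] turn [-0.0967 -0.0001  0.0002]
```

View pics/z20.png

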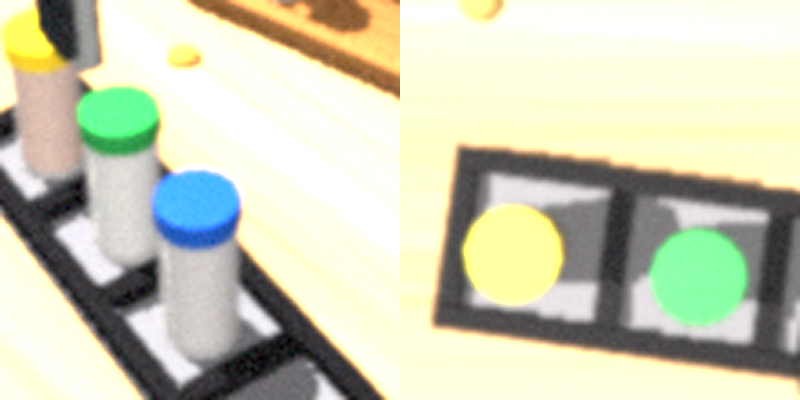

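Three are standing. Now red.

Request:
{"name": "carry_out", "arguments": {
  "series": [
    [[-0.01,0.07,-0.08],[-0.01,0,0],1],
    [[-0.01,0.2,-0.21],[-0.025,0,0],1],
    [[-0.01,0.35,-0.37],[-0.045,0,0],1],
    [[-0.01,0.51,-0.54],[-0.065,0,0],1],
    [[-0.01,0.66,-0.7],[-0.085,0,0],1],
    [[-0.01,0.78,-0.83],[-0.097,0,0],1],
    [[-0.01,0.84,-0.896],[-0.097,0,0],1],
    [[-0.01,0.84,-0.896],[-0.097,0,0],1],
    [[-0.01,0.84,-0.896],[-0.097,0,0],1]
  ]
}}

```text
clock: 26.05
eef_pos: [0.6399, 0.0699, 0.1311]
ee_rot: [[-0.003, 0.985, 0.172], [0.0, 0.172, -0.985], [-1.0, -0.003, -0.001]]
force: [-0.5, -0.4, 0.1]
finger_gap: 0.0851
```

```bash
python3 - <<'E'
from h import *
from station import manip
go(manip.sense(),[.641,.070,.022],9.8)
E
```

```text
at 26.05 [0.6399 0.0699 0.1311] yaw 9.88 gap 0.0851 F [-0.4668 -0.4159  0.1328] -> shift [0.5455 0.0071 0.0009] turn [ 0.0004 -0.0002  0.001 ]
```

Request:
{"name": "carry_out", "arguments": {
  "series": [
    [[0.05,0.003,0],[0,0,0],1],
    [[0.18,0.003,0],[0,0,0],1],
    [[0.34,0.003,0],[0,0,0],1],
    [[0.47,0.003,0],[0,0,0],1],
    [[0.53,0.003,0],[0,0,0],1],
    [[0.546,0.003,0],[0,0,0],1],
    [[0.546,0.003,0],[0,0,0],1]
  ]
}}

```text
clock: 26.75
eef_pos: [0.6416, 0.0695, 0.0244]
ee_rot: [[0.0, 0.985, 0.171], [0.0, 0.171, -0.985], [-1.0, 0.0, 0.0]]
force: [0.8, 0.0, 0.4]
finger_gap: 0.0858
```

```bash
python3 look.py pics/z21.png 215,120 190,70
```

```text
26.85 [0.6427 0.0697 0.0257] 0.08510283650558166 [ 0.7964  0.0852 -0.1022]
```

View pics/z21.png

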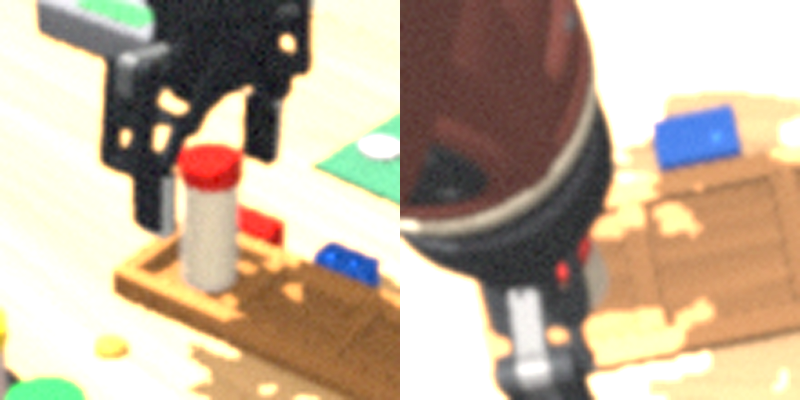

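Request:
{"name": "carry_out", "arguments": {
  "series": [
    [[0.008,0,0],[0,0,0],0.5],
    [[0.008,0,0],[0,0,0],0.3],
    [[0.008,0,0],[0,0,0],0.2],
    [[0.008,0,0],[0,0,0],0],
    [[0.008,0,0],[0,0,0],0],
    [[0.008,0,0],[0,0,0],0]
  ]
}}

```text
clock: 27.45
eef_pos: [0.6419, 0.0699, 0.0229]
ee_rot: [[0.001, 0.985, 0.171], [-0.0, 0.171, -0.985], [-1.0, 0.001, 0.0]]
force: [-1.3, 0.9, 4.2]
finger_gap: 0.0325
```

Request:
{"name": "carry_out", "arguments": {
  "series": [
    [[-0.05,0,0],[0,0,0],0],
    [[-0.15,0,0],[0,0,0],0],
    [[-0.3,0,0],[0,0,0],0],
    [[-0.45,0,0],[0,0,0],0],
    [[-0.55,0,0],[0,0,0],0],
    [[-0.55,0,0],[0,0,0],0]
  ]
}}

```text
clock: 28.05
eef_pos: [0.6435, 0.0697, 0.1362]
ee_rot: [[0.005, 0.985, 0.171], [-0.0, 0.171, -0.985], [-1.0, 0.005, 0.001]]
force: [1.1, 0.3, -1.3]
finger_gap: 0.0324
```

```bash
python3 look.py pics/z22.png 215,80 190,70;python3 - <<'E'
from h import *
from station import manip
go(manip.sense(),[.4415,-.1472,.132],-7.6)
E
```

```text
28.15 [0.6416 0.0699 0.1319] 0.03226865887293462 [-0.5384 -0.0393 -2.5181]
at 28.15 [0.6416 0.0699 0.1319] yaw 9.85 gap 0.0323 F [-0.5384 -0.0393 -2.5181] -> shift [-0.0004 -1.1714  0.8981] turn [ 0.0969 -0.      0.    ]
```

View pics/z22.png

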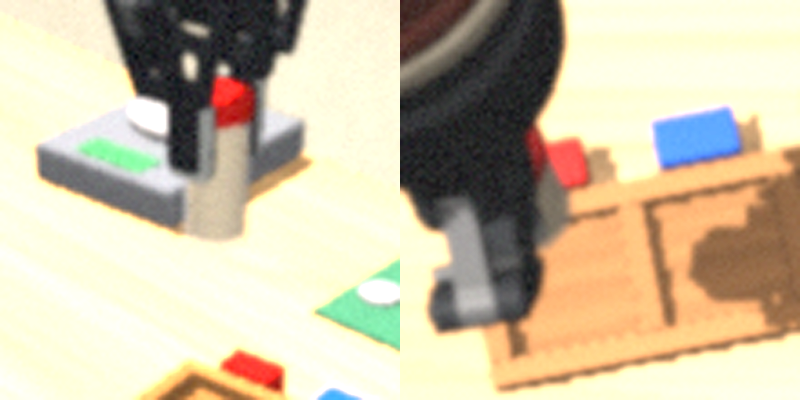

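Request:
{"name": "carry_out", "arguments": {
  "series": [
    [[0,-0.06,0.06],[0.01,0,0],0],
    [[0,-0.18,0.17],[0.02,0,0],0],
    [[0,-0.34,0.33],[0.04,0,0],0],
    [[0,-0.5,0.49],[0.055,0,0],0],
    [[0,-0.66,0.64],[0.07,0,0],0],
    [[0,-0.81,0.77],[0.085,0,0],0],
    [[0,-0.93,0.85],[0.097,0,0],0],
    [[0,-1,0.898],[0.097,0,0],0],
    [[0,-1,0.898],[0.097,0,0],0]
  ]
}}

```text
clock: 29.05
eef_pos: [0.4733, -0.1421, 0.1305]
ee_rot: [[-0.002, 0.991, -0.135], [0.001, -0.135, -0.991], [-1.0, -0.003, -0.001]]
force: [1.0, -0.1, -2.4]
finger_gap: 0.0324
```

```bash
python3 - <<'E'
from h import *
from station import manip
go(manip.sense(),[.4415,-.1472,.0235],-7.6)
E
```

```text
at 29.05 [ 0.4733 -0.1421  0.1305] yaw -7.76 gap 0.0324 F [ 1.0216 -0.0728 -2.3631] -> shift [ 0.5354 -0.1529  0.0471] turn [-0.0009 -0.0003  0.0008]
```

Request:
{"name": "carry_out", "arguments": {
  "series": [
    [[0,-0.05,0.015],[0,0,0],0],
    [[0,-0.12,0.037],[0,0,0],0],
    [[0.05,-0.157,0.047],[0,0,0],0],
    [[0.18,-0.157,0.047],[0,0,0],0],
    [[0.34,-0.157,0.047],[0,0,0],0],
    [[0.46,-0.157,0.047],[0,0,0],0],
    [[0.52,-0.157,0.047],[0,0,0],0],
    [[0.535,-0.157,0.047],[0,0,0],0],
    [[0.54,-0.157,0.047],[0,0,0],0],
    [[0.54,-0.157,0.047],[0,0,0],0]
  ]
}}

```text
clock: 30.05
eef_pos: [0.4437, -0.1468, 0.0254]
ee_rot: [[0.001, 0.991, -0.132], [-0.001, -0.132, -0.991], [-1.0, 0.001, 0.001]]
force: [-0.2, -0.4, -1.5]
finger_gap: 0.0323
```

```bash
python3 look.py pics/z23.png 220,220 320,210
```

```text
30.15 [ 0.4437 -0.1469  0.0255] 0.032719025595261915 [-0.0998  0.1354 -1.0085]
```

View pics/z23.png

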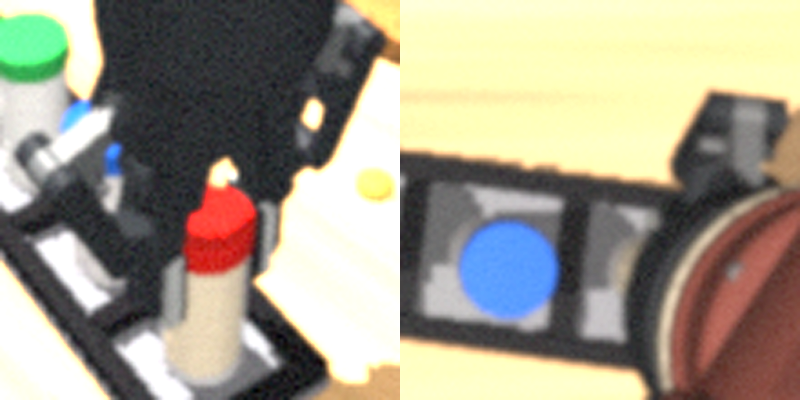

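Request:
{"name": "carry_out", "arguments": {
  "series": [
    [[0.006,0,0],[0,0,0],0],
    [[0.013,0,0],[0,0,0],0],
    [[0.013,0,0],[0,0,0],0],
    [[0.013,0,0],[0,0,0],0.45],
    [[0.013,0,0],[0,0,0],0.6],
    [[0.013,0,0],[0,0,0],0.9],
    [[0.013,0,0],[0,0,0],1],
    [[0.013,0,0],[0,0,0],1]
  ]
}}

```text
clock: 30.95
eef_pos: [0.4429, -0.1464, 0.0217]
ee_rot: [[-0.0, 0.991, -0.132], [0.0, -0.132, -0.991], [-1.0, -0.0, -0.0]]
force: [-0.6, 0.2, -0.4]
finger_gap: 0.0852
```

Request:
{"name": "carry_out", "arguments": {
  "series": [
    [[-0.05,0,0],[0,0,0],1],
    [[-0.17,0,0],[0,0,0],1],
    [[-0.33,0,0],[0,0,0],1],
    [[-0.5,0,0],[0,0,0],1],
    [[-0.65,0,0.1],[0,0,0],1],
    [[-0.7,0,0.3],[0,0,0],1],
    [[-0.7,0,0.5],[0,0,0],1],
    [[-0.7,0,0.7],[0,0,0],1],
    [[-0.7,0,0.8],[0,0,0],1],
    [[-0.7,0,0.8],[0,0,0],1]
  ]
}}

```text
clock: 31.95
eef_pos: [0.4212, -0.307, 0.162]
ee_rot: [[-0.0, 0.991, -0.135], [-0.0, -0.135, -0.991], [-1.0, -0.0, 0.0]]
force: [-0.3, 1.4, -0.2]
finger_gap: 0.0854
```

```bash
python3 - <<'E'
from h import *
from station import manip
F={n:manip.grab_frame(n) for n in("side","top")}
for n in F: cv2.imwrite(f'pics/{n}9.png',F[n]["img"][:,:,::-1])
s=manip.sense();print(s["clock"],s["eef_pos"])
E
```

```text
32.05 [ 0.4217 -0.3046  0.1619]
```

View pics/side9.png

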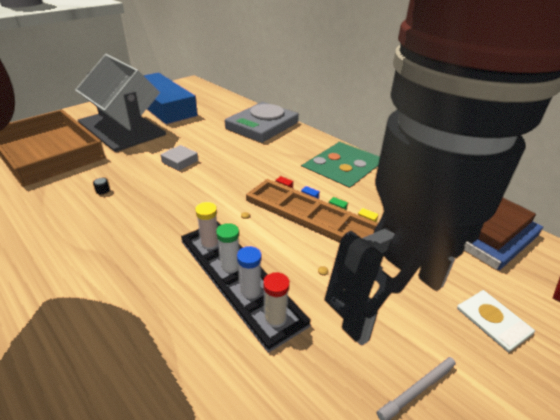

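View pics/top9.png

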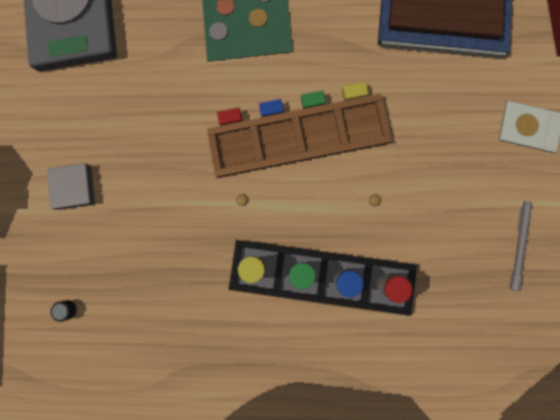

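Final pictures: the brown rack is empty. In the top view the display rack holds yellow (251,270), green (302,276), blue (350,284) and red (398,289), left to right. One last check of heights and centring by triangulation.

```bash
python3 - <<'E'
from h import *
from station import manip
HUE={'yellow':[(22,33)],'green':[(50,85)],'blue':[(105,128)],'red':[(0,6),(174,180)]}
F={n:manip.grab_frame(n) for n in("side","top")};P={}
for n,f in F.items():
    h=cv2.cvtColor(f["img"],cv2.COLOR_RGB2HSV)
    x0,x1,y0,y1=(225,420,240,318) if n=='top' else (180,310,190,345)
    for c in HUE:
        m=0
        for a,b in HUE[c]: m=m|cv2.inRange(h,(a,110,50),(b,255,255))
        M=np.zeros_like(m);M[y0:y1,x0:x1]=m[y0:y1,x0:x1]
        M=cv2.morphologyEx(M,cv2.MORPH_OPEN,np.ones((5,5)))
        k,l,s,ce=cv2.connectedComponentsWithStats(M);P[n,c]=ce[1+np.argmax(s[1:,4])]
pk=dict(zip(HUE,[(.4665,.0375),(.4584,-.024),(.450,-.0857),(.4415,-.1472)]))
for c in HUE:
    r=tri(F['side'],[P['side',c]],F['top'],[P['top',c]])[0];print(c,r,'off pocket mm',((r[:2]-pk[c])*1000).round(1))
s=manip.sense();print(s["clock"],s["qd"].round(2))
print(manip.sign_off())
E
```

```text
yellow [0.4677 0.0404 0.0764 0.0006] off pocket mm [1.2 2.9]
green [ 0.46   -0.0251  0.0758  0.    ] off pocket mm [ 1.6 -1.1]
blue [ 0.4499 -0.0859  0.0759  0.0003] off pocket mm [-0.1 -0.2]
red [ 0.4433 -0.1471  0.0759  0.0006] off pocket mm [1.8 0.1]
32.15 [ 0.39 -0.21 -0.21 -0.14 -0.12 -0.11]
the job is handed in; nothing more can be done
None
```

All four tubes are in the black display rack in reverse order. Left to right it now reads yellow, green, blue, red; the sorting rack read red, blue, green, yellow. I handed the job in at 32 s of the 106 s allowed, with the gripper open and clear of everything.

- **Last checks:** both final views show all four tubes upright and the sorting rack empty. From the two views, the cap middles stand at 75.8–76.4 mm, against 75.5–76.0 mm at the start. That puts every tube on its pocket floor. Each tube is within about 3 mm of its pocket centre; there are 10 mm to spare each side.
- **Forces:** the largest force I read was about 6 N, but only at the end of each move.
- **What disagreed:** the camera views put the shut fingertips about 20 mm behind the reported TCP. I never found out why. I chose a grasp height that was safe either way, and all four grasps closed to 32 mm on the tube bodies as expected.

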